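Case the spray gun and check that the lid catch holds

ROBOT

A 6-joint arm with a two-finger parallel gripper is mounted at the origin on the work surface. World frame = base frame: x ahead of the robot, y to its left, z up, the work surface at z = 0. Lengths are in m, angles in degrees, forces in N, time in s.
With the tool pointing down it reaches from about 0.4 to 0.825 m from the base axis. Payload 7 kg.
Tool frame: the origin (TCP) lies on the centre line of the jaws, within the pads' length; the fingertips stand r.nose_length ahead of it and the grasp point (between the pads) lies 2 mm behind it (r.nose_length is the distance from the TCP to the fingertips, in m); z points along the fingers, y is the direction in which the jaws open and shut (so a half turn about z gives the same grasp; the last joint's range is limited). The gripper opens to 88 mm and grips with 3 to 60 N. Pads are 19 mm wide; open, the fingers measure 130 mm over their backs; the gripper's body (78 mm by 193 mm) begins 47 mm behind the grasp point.
Start: joints at [16.507, 20.546, 0.682, 0, -70.136, -16.507], TCP at [0.675, -0, 0.244] pointing down, gripper open.
Joint ranges: [-176.03, 176.03], [-82.01, 121.73], [-58.28, 71.71], [-173.87, 95.51], [-174.79, -0.11], [-173.66, 173.66]. Speed limits (degrees/s): [136.94, 136.94, 172.46, 180, 180, 180].

INTERFACE

Orientations are given as [roll, pitch, yaw] about the fixed x, y, z axes, in that order (R = Rz(yaw) Ry(pitch) Rx(roll)).
In Python, from plant import r gives the robot as it stands.
- The arm moves only by the tool apply_moves, never from a script. Its argument "targets" is a list of rows, each a list of 3 entries, a list of its own where there are three numbers: the shift along the tool's x, y, z scaled (see below), then the turn, a rotation vector about the tool's x, y, z scaled (see below), then the finger opening in mm, from 0 to 87.6. A call has 1 to 5 rows; each row shifts and turns the pose as measured when the row begins, along the tool's axes as they then stand; what a row does not reach is not made up. The controller multiplies each number of a shift by 0.04 m and each number of a turn by 8 degrees. A row lasts 1/10 s, in which the tool goes at most 50 mm and 8.59 degrees, less where a joint would pass 70% of its speed; a pose out of reach is approached as far as the arm can. A call with a number of a shift or a turn outside -1 to 1 is refused whole. A call with a gripper value outside its range is refused whole. The fingers move at their own pace and stop on an object; "squeeze" is the grip in N (left out, the last holds). Time passes only in rows, so rows that do not move let the fingers close. It gives the time, the measured TCP pose, the force and the opening at its end, in the units of the state.
- r.get_state(): the state, without advancing time (a new reading comes with each control period).
- r.capture(name): name is "scene" or "side" or "wrist"; returns a dict with "img" (384x512x3 uint8, blue, green, red), "z_map" (384x512 float32, m along the optical axis (not along the pixel's ray), 0 where there is no reading), "fx", "fy", "cx", "cy" (pixels), "camera_from_world" (4x4, takes a point from world to camera coordinates); the wrist camera has in their place "mount" (4x4, takes a point from camera to tool coordinates, whose origin is the TCP and whose axes are the flange's). Camera axes: x right, y up, looking along -z (the intrinsics and any distortion apply to the point x, -y, -z); pixel columns grow to the right and rows downward; lengths in m; the calibration is good to about 2 mm. A picture is of the moment at which its call begins: read the wrist's pose just before it.
- r.close_job(): hands the job in, once; it reports no verdict.
The state is a dict: "time_s": time; "joints": joint angles; "qd": joint speeds; "joint_torque": joint torques, N m; "tcp_pos": TCP position; "eef_rot": TCP orientation; "contact_force": force on the tool from outside, world axes, zero at the start; "moment": the same for the moment, N m; "gripper_width": finger opening in m.
Only numpy, scipy, OpenCV 4.12 (cv2) and the standard library are available. Lean on these libraries where they do the work, as an engineer would, in place of code of your own. Each camera call takes 0.05 s, during which the arm holds its last target.

TASK

Put the spray gun away in the open grey case, lying on the case floor, and press the lid shut. Then pull up on the lid's handle, a light but steady tug of about 7 N for a second, to check that the catch has held; if the lid gives, press it home more firmly and tug again until it stays. Finish with the lid fully home and the handle let go, and leave the tin, the tape roll and the sanding block where they are.

Things in the scene. Friction and masses are not known exactly. Their poses are not given: they have to be found in the camera images.
- gun_barrel (a point): Bare-metal spray gun lying on its side, 0.4 kg, 30 mm thick. Barrel: flat-sided bar 30 mm wide, 30 high, along x, nose to +x. This point: on the barrel axis, half-way up (15 mm over the underside), the place to grip across y. From here it reaches +72 mm (nose) and -104 mm (rear) in x; pistol grip 32 mm wide, 45 to 90 mm behind, reaches 95 mm to +y (110 with fitting); stub 26 mm to -y, 37 ahead.
- case: Open-topped grey sheet-steel case fixed to the bench, 250 mm (its x) by 170 mm (its y) by 70 mm high, walls 6 mm, inner floor about 8 mm above the bench. Origin: centre of its underside. The lid is hinged on its +y rim; the spring catch is outside the middle of its -y wall, standing out 33 mm.
- lid_hinge (a point): Middle of the lid's hinge axis, on the +y rim of the case: 85 mm in +y and 70 mm up from the case's origin. The axis runs along the case's x. As the lid goes down the last 12 mm, the handle bar also moves about 3.5 mm towards -y, on its arc about this axis.
- lid (a joint): Lid angle, rad: 0 = fully home, 1.75 = open against its stop, leaning outward (+y). Plate 254 x 172 x 10 mm, 0.3 kg. Starts open at 1.5 to 1.66. Tipped towards the case below about 1.0 it sinks shut by itself (about 2 s, damped) and rests on the catch about 0.06 to 0.08 rad (10 to 14 mm) proud, not caught. An uncaught lid lifts with about 3 N at the handle.
- handle_bar (a point): Middle of the lid's handle: round steel bar 12 mm thick, 80 mm free length along the case's x, on two legs. Lid home: 65 mm in -y of the case's origin, 118 mm above its underside, 150 mm from the hinge axis, 38 mm above the lid's top face. Lid open: on the lid's outer side, about 0.22 m above the bench; pushing it from there towards -y swings the lid shut.
- catch (a point): Spring roller catch outside the middle of the case's -y wall. Pressing down on the handle with about 12 N snaps the lid past it. A hidden stiff rubber stop may still hold the lid a few mm short: it looks shut but comes up when tugged. A firm press of 20 to 23 N pushes the stop down for good and brings the lid home (below 0.008 rad). Then it holds a pull of 12 N, and lets go at about 14 N.
- handle (a joint): Spring travel of the handle in m, out of the lid along the lid's normal: 0 = at rest (it cannot be pushed in), up to 0.008. It takes about 1.2 N per mm: a pull of 5.5 N draws it out 4 mm, 7 N 5 mm. It springs back when let go.
- tin: Closed steel paint tin, 84 mm across, 110 mm tall, standing; origin at the centre of its underside. A bystander.
- tape: Roll of masking tape lying flat, 100 mm across, 30 mm high; origin at the centre of its underside. A bystander.
- block: Cork sanding block, 110 x 60 x 30 mm; origin at the centre of its underside. A bystander.
Not all that is in view belongs to the job. Of the things shaped like the part that bears gun_barrel, the aluminium one is meant.

How it is judged:
By the outcome, as a careful person would: the job done as asked, in the order asked, and still so for the second after the job is handed in, with the robot touching nothing.
It also fails if it takes over 67 s, if anything falls off the work surface, if the arm or the gripper's body presses on something with over 40 N, if the wrist force passes 120 N, or if a joint passes its speed limit or range.

## Working session

There is one attempt and no reset: what is moved stays moved. The work goes in short steps, Python scripts to look and compute and a tool call to move; the robot and the scene stay as the last step left them, time stands still between calls to the robot, and variables do not carry over. Pictures are saved under pics/ and viewed, and the job is handed in when it is done.

Besides the shell and the picture viewer there is one more tool, called after "Request:" as a command line: name --argument value ..., lists and objects as JSON in quotes. apply_moves: Moves the arm, as the interface text tells. Its arguments: {"type":"object","properties":{"targets":{"type":"array","items":{"type":"array"}},"squeeze":{"type":"number"}},"required":["targets"]}

```bash
ls; mkdir -p pics
cat > h.py <<'E'
import numpy as np,cv2
from plant import r
def cap(n,f):
    s=r.get_state(); c=r.capture(n); cv2.imwrite('pics/'+f+'.png',c['img']); np.savez('/tmp/'+f+'.npz',**{k:v for k,v in c.items()},pos=s['tcp_pos'],rot=s['eef_rot']); return c,s
def load(f): return dict(np.load('/tmp/'+f+'.npz'))
def px2w(c,u,v):
    z=c['z_map'][v,u]; p=np.array([(u-c['cx'])/c['fx']*z,-(v-c['cy'])/c['fy']*z,-z,1])
    return (np.linalg.inv(c['camera_from_world'])@p)[:3]
def allw(c):
    z=c['z_map'];v,u=np.mgrid[0:384,0:512]
    P=np.stack([(u-c['cx'])/c['fx']*z,-(v-c['cy'])/c['fy']*z,-z,np.ones_like(z)],-1)
    return (P@np.linalg.inv(c['camera_from_world']).T)[...,:3]
E
python3 - <<'E'
from h import *
for n in('scene','side','wrist'):
    c,s=cap(n,n+'0'); print(n,{k:(v if np.size(v)<17 else v.shape) for k,v in c.items()})
print(r.get_state(),r.nose_length)
E
```

```text
pics
scene {'img': (384, 512, 3), 'z_map': (384, 512), 'fx': 417.4674570490521, 'fy': 417.4674570490521, 'cx': 256.4145631777494, 'cy': 191.98082624846978, 'camera_from_world': array([[ 0.64437193,  0.76454946,  0.01577781, -0.34352317],
       [-0.66408607,  0.54923147,  0.50728147,  0.30001734],
       [ 0.3791761 , -0.33735576,  0.86163599, -1.73697307],
       [ 0.        ,  0.        ,  0.        ,  1.        ]])}
side {'img': (384, 512, 3), 'z_map': (384, 512), 'fx': 488.0660283489272, 'fy': 488.0660283489272, 'cx': 250.0312924604188, 'cy': 188.8848720958528, 'camera_from_world': array([[ 0.79570129, -0.60550711,  0.01485216, -0.39814676],
       [ 0.46011819,  0.62022765,  0.63530222, -0.31625499],
       [-0.39389174, -0.49867705,  0.77212078, -1.44434451],
       [ 0.        ,  0.        ,  0.        ,  1.        ]])}
wrist {'img': (384, 512, 3), 'z_map': (384, 512), 'fx': 274.8837084636863, 'fy': 274.8837084636863, 'cx': 254.09625275809333, 'cy': 191.87337627539617, 'mount': array([[ 3.38157348e-04,  9.69109681e-01,  2.46629908e-01,
         6.71034034e-02],
       [ 9.9999
[... 229 characters left out ...]
0000e+00]])}
{'time_s': 0.15, 'joints': array([ 1.65069368e+01,  2.05814208e+01,  6.46679725e-01, -1.49976661e-02,
       -7.01339326e+01, -1.65061800e+01]), 'qd': array([-0.02014147, -0.06923674,  0.11311498,  0.04606523,  0.07529959,
       -0.11165262]), 'joint_torque': array([ 1.39394037e-04, -5.83274567e+01,  2.93289685e+01,  7.00122759e+00,
        8.75052094e-03, -9.76538854e-05]), 'tcp_pos': array([ 6.74668432e-01, -1.73217051e-05,  2.42849850e-01]), 'eef_rot': array([ 1.79930150e+02, -5.99365648e-03, -9.00043446e+01]), 'contact_force': array([-0.20739946, -0.13300381, -0.20456351]), 'moment': array([ 0.03647764, -0.0103656 ,  0.00764621]), 'gripper_width': 0.08763507201751516} 0.017
```

View pics/scene0.png

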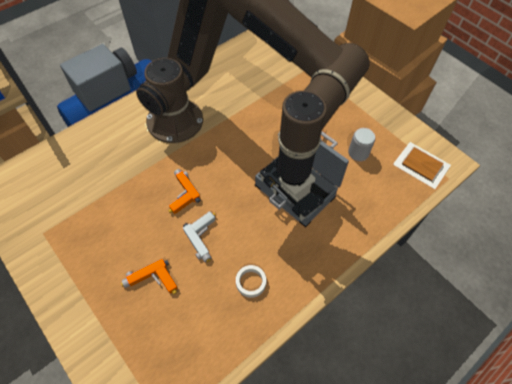

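View pics/side0.png

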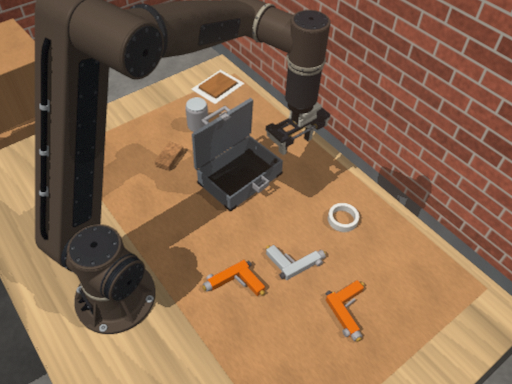

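View pics/wrist0.png

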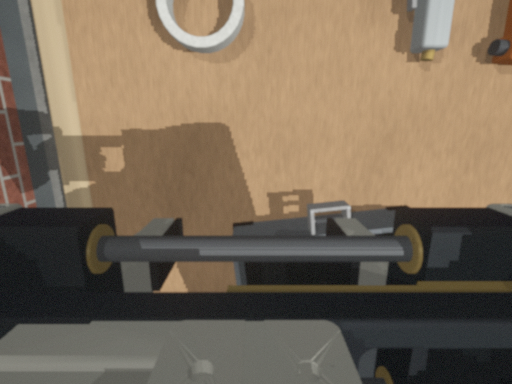

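Run:
```python
from h import *
a=load('scene0')['img'][200:300,110:240]; b=load('side0')['img'][225:345,195:375]
a=cv2.resize(a,(390,300),interpolation=2); b=cv2.resize(b,(450,300),interpolation=2)
cv2.imwrite('pics/crop.png',np.hstack([a[:,:340],b]))
for n in('scene0','side0'):
    c=load(n);W=allw(c)
    hsv=cv2.cvtColor(c['img'],cv2.COLOR_BGR2HSV)
    m=(hsv[...,1]<70)&(W[...,2]>0.008)&(W[...,2]<0.06)&(W[...,0]>.3)&(W[...,0]<.9)&(abs(W[...,1])<.6)&(c['z_map']>0)
    k,l,st,ce=cv2.connectedComponentsWithStats(m.astype(np.uint8))
    for i in range(1,k):
        if st[i,4]>60:
            p=W[l==i]; print(n,ce[i].round(),st[i,4],p.min(0).round(3),p.max(0).round(3),np.median(p,0).round(3))
```

```text
scene0 [358. 154.] 170 [0.574 0.426 0.008] [0.646 0.482 0.06 ] [0.623 0.437 0.035]
scene0 [321. 186.] 274 [0.571 0.195 0.008] [0.675 0.248 0.06 ] [0.629 0.236 0.022]
scene0 [264. 187.] 128 [0.457 0.053 0.008] [0.547 0.067 0.059] [0.503 0.06  0.037]
scene0 [305. 210.] 304 [0.559 0.033 0.008] [0.707 0.246 0.06 ] [0.69  0.083 0.034]
scene0 [199. 234.] 666 [ 0.433 -0.286  0.008] [ 0.591 -0.151  0.038] [ 0.482 -0.245  0.029]
scene0 [251. 280.] 401 [ 0.689 -0.248  0.008] [ 0.789 -0.15   0.038] [ 0.739 -0.2    0.029]
side0 [195. 124.] 146 [0.557 0.423 0.009] [0.606 0.488 0.06 ] [0.57  0.443 0.037]
side0 [238. 159.] 940 [0.453 0.088 0.008] [0.698 0.247 0.06 ] [0.608 0.221 0.027]
side0 [274. 172.] 137 [0.614 0.068 0.009] [0.701 0.082 0.06 ] [0.663 0.075 0.036]
side0 [228. 192.] 570 [0.435 0.029 0.008] [0.604 0.221 0.06 ] [0.455 0.066 0.035]
side0 [344. 216.] 434 [ 0.684 -0.253  0.008] [ 0.786 -0.15   0.038] [ 0.734 -0.205  0.027]
side0 [294. 261.] 883 [ 0.427 -0.289  0.008] [ 0.585 -0.148  0.04 ] [ 0.474 -0.25   0.028]
```

View pics/crop.png

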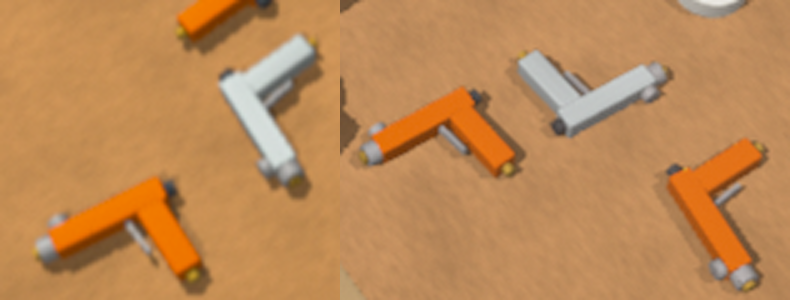

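Run:
```python
from h import *
R=np.full((600,600,3),255,np.uint8)
C=np.full((600,800,3),255,np.uint8)
for n,col in(('scene0',(0,0,255)),('side0',(255,0,0))):
    c=load(n);W=allw(c)
    hsv=cv2.cvtColor(c['img'],cv2.COLOR_BGR2HSV)
    m=(hsv[...,1]<90)&(W[...,2]>0.026)&(W[...,2]<0.04)&(c['z_map']>0)&(W[...,0]>.38)&(W[...,0]<.62)&(W[...,1]<-.1)&(W[...,1]>-.34)
    for p in W[m]: cv2.circle(R,(int((p[0]-.38)*2500),int((-.1-p[1])*2500)),3,col,-1)
    np.save('/tmp/g'+n,W[m])
    m=(W[...,2]>0.06)&(W[...,2]<0.078)&(c['z_map']>0)&(W[...,0]>.4)&(W[...,0]<.75)&(W[...,1]<.3)&(W[...,1]>0)
    for p in W[m]: cv2.circle(C,(int((p[0]-.4)*2000),int((.3-p[1])*2000)),2,col,-1)
    m=(W[...,2]>0.078)&(W[...,2]<0.3)&(c['z_map']>0)&(W[...,0]>.4)&(W[...,0]<.75)&(W[...,1]<.34)&(W[...,1]>0.22)
    for p in W[m]: cv2.circle(C,(int((p[0]-.4)*2000),int((.3-p[1])*2000)),2,(0,200,0),-1)
cv2.imwrite('pics/gtop.png',R);cv2.imwrite('pics/ctop.png',C)
```

```text
(no output)
```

View pics/gtop.png

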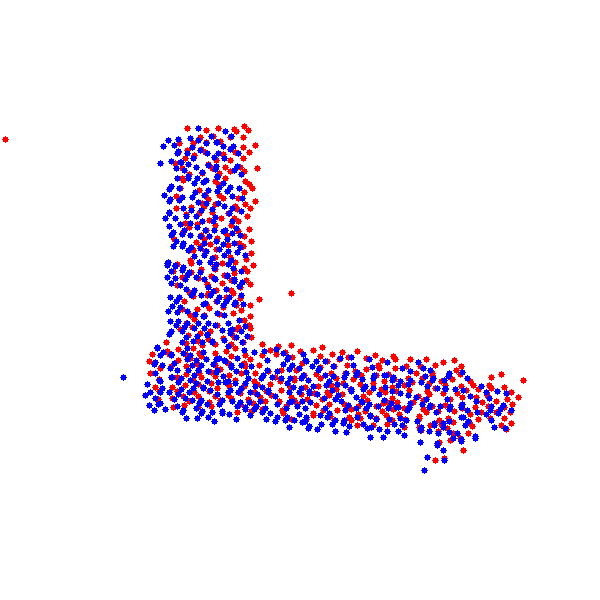

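View pics/ctop.png

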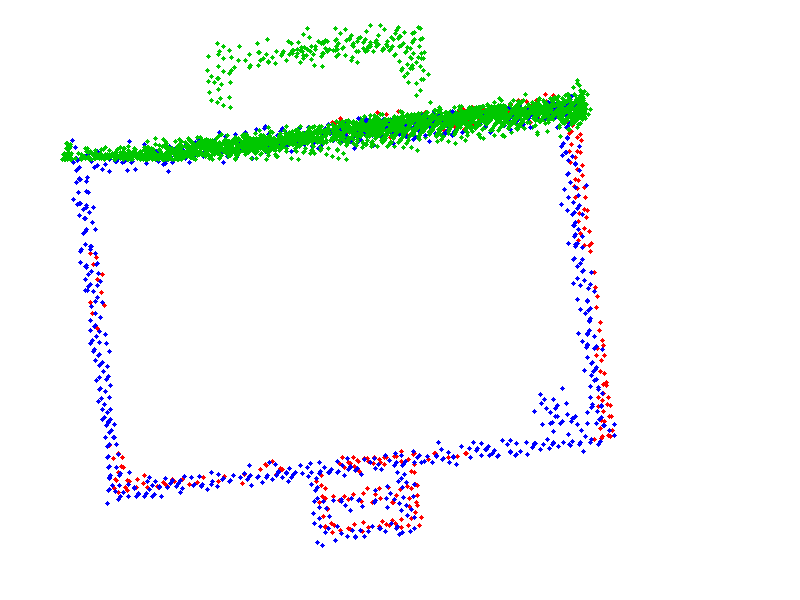

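Run:
```python
from h import *
for n in('scene0','side0'):
    W=np.load('/tmp/g'+n+'.npy'); 
    m=(W[:,0]>.49)&(W[:,0]<.545)&(W[:,1]<-.23); P=W[m]
    # edges: iterate
    bs=np.arange(.49,.545,.008);E=[]
    for b in bs:
        q=P[(P[:,0]>=b)&(P[:,0]<b+.008)]; E.append((q[:,0].mean(),q[:,1].min(),q[:,1].max()))
    E=np.array(E); lo=np.polyfit(E[:,0],E[:,1],1);hi=np.polyfit(E[:,0],E[:,2],1)
    print(n,np.degrees(np.arctan([lo[0],hi[0]])),np.polyval(lo,.51),np.polyval(hi,.51),P[:,2].mean())
    yaw=np.arctan((lo[0]+hi[0])/2)
    c=load(n);A=allw(c);hsv=cv2.cvtColor(c['img'],cv2.COLOR_BGR2HSV)
    m=(A[...,2]>0.005)&(A[...,2]<0.045)&(c['z_map']>0)&(A[...,0]>.4)&(A[...,0]<.62)&(A[...,1]<-.135)&(A[...,1]>-.31)
    k,l,st,_=cv2.connectedComponentsWithStats(m.astype(np.uint8)); i=1+np.argmax(st[1:,4]); Q=A[l==i]
    ax=np.array([np.cos(yaw),np.sin(yaw)]);ay=np.array([-ax[1],ax[0]])
    s=Q[:,:2]@ax;t=Q[:,:2]@ay
    print('s',np.sort(s)[[0,3,-4,-1]],'t',np.sort(t)[[0,3,-4,-1]],'yaw',np.degrees(yaw))
    tc=.51*ax+(np.polyval(lo,.51)+np.polyval(hi,.51))/2*np.array([0,1]);t0=tc@ay;print('axis t',t0)
    g=(t-t0>.025)&(t-t0<.09)&(Q[:,2]>.02)
    for a in(.03,.05,.07):
        q=s[(t-t0>a)&(t-t0<a+.02)&(Q[:,2]>.026)];print('grip',a,q.min(),q.max())
    q=s[(t-t0<-.02)&(Q[:,2]>.01)]; print('stub',q.min(),q.max())
# case
A=[]
for n in('scene0','side0'):
    c=load(n);W=allw(c)
    m=(W[...,2]>0.064)&(W[...,2]<0.078)&(c['z_map']>0)&(W[...,0]>.43)&(W[...,0]<.71)&(W[...,1]<.25)&(W[...,1]>.04);A.append(W[m])
    print(n,'rim z',np.median(W[m][:,2]))
A=np.vstack(A)
yaw=np.radians(5.9)
fit=lambda P,i,j:np.polyfit(P[:,i],P[:,j],1)
def fitline(m,i,j):
    P=A[m]
    for _ in range(6):
        f=fit(P,i,j);d=abs(np.polyval(f,P[:,i])-P[:,j]);P=P[d<max(2*np.median(d),.004)]
    return f,len(P)
L=fitline((A[:,0]<.458)&(A[:,1]<.21)&(A[:,1]>.07),1,0);Rr=fitline((A[:,0]>.68)&(A[:,1]>.1)&(A[:,1]<.22),1,0)
F=fitline((A[:,1]<.085)&((A[:,0]<.55)|(A[:,0]>.615))&(A[:,0]<.69)&(A[:,0]>.47),0,1)
B=fitline((A[:,1]>.215)&(A[:,0]<.68)&(A[:,0]>.45),0,1)
print(L,Rr,F,B)
```

```text
scene0 [-4.26860517 -5.60512152] -0.26841153134538176 -0.23994557524553548 0.030248599691894376
s [0.44266878 0.44653061 0.61334151 0.61543319] t [-0.24012154 -0.23620377 -0.1000629  -0.09914349] yaw -4.9375366481640555
axis t -0.2532353278199022
grip 0.03 0.4512257332876447 0.6134168275459034
grip 0.05 0.4603255185209092 0.6087467815032468
grip 0.07 0.4657058876790657 0.5135595069589912Traceback (most recent call last):
  File "<stdin>", line 22, in <module>
    return umr_minimum(a, axis, None, out, keepdims, initial, where)
ValueError: zero-size array to reduction operation minimum which has no identity
```

```bash
cat > fit.py <<'E'
from h import *
for n in('scene0','side0'):
    W=np.load('/tmp/g'+n+'.npy'); 
    P=W[(W[:,0]>.485)&(W[:,0]<.545)&(W[:,1]<-.2)&(W[:,1]>-.3)]
    rr=cv2.minAreaRect((P[:,:2]*1000).astype(np.float32)); print(n,rr)
    yaw=np.radians(-5.)
    c=load(n);A=allw(c)
    m=(A[...,2]>0.006)&(A[...,2]<0.045)&(c['z_map']>0)&(A[...,0]>.4)&(A[...,0]<.62)&(A[...,1]<-.135)&(A[...,1]>-.31)
    k,l,st,_=cv2.connectedComponentsWithStats(m.astype(np.uint8)); i=1+np.argmax(st[1:,4]); Q=A[l==i]
    ax=np.array([np.cos(yaw),np.sin(yaw)]);ay=np.array([-ax[1],ax[0]])
    s=Q[:,:2]@ax;t=Q[:,:2]@ay
    t0=np.array(rr[0])/1000@ay;s0=np.array(rr[0])/1000@ax
    s-=s0;t-=t0
    print('s',np.sort(s)[[0,3,-4,-1]],'t',np.sort(t)[[0,3,-4,-1]])
    for a in(.02,.04,.06,.08):
        q=s[(t>a)&(t<a+.02)&(Q[:,2]>.026)];print('grip',a,np.sort(q)[[0,2,-3,-1]])
    q=s[(t<-.018)&(Q[:,2]>.01)]; print('stub',q.min(),q.max())
A=[]
for n in('scene0','side0'):
    c=load(n);W=allw(c)
    m=(W[...,2]>0.064)&(W[...,2]<0.078)&(c['z_map']>0)&(W[...,0]>.43)&(W[...,0]<.71)&(W[...,1]<.25)&(W[...,1]>.04);A.append(W[m])
A=np.vstack(A)
def fitline(m,i,j):
    P=A[m]
    for _ in range(6):
        f=np.polyfit(P[:,i],P[:,j],1);d=abs(np.polyval(f,P[:,i])-P[:,j]);P=P[d<max(2*np.median(d),.004)]
    return f,len(P)
L=fitline((A[:,0]<.458)&(A[:,1]<.21)&(A[:,1]>.07),1,0);Rr=fitline((A[:,0]>.68)&(A[:,1]>.1)&(A[:,1]<.22),1,0)
F=fitline((A[:,1]<.085)&((A[:,0]<.55)|(A[:,0]>.615))&(A[:,0]<.69)&(A[:,0]>.47),0,1)
B=fitline((A[:,1]>.215)&(A[:,0]<.68)&(A[:,0]>.45),0,1)
print(L,Rr,F,B)
E
python3 fit.py
```

```text
scene0 ((514.4849243164062, -252.50848388671875), (44.08111572265625, 65.86750793457031), 61.01200866699219)
s [-0.08818762 -0.08308483  0.07901542  0.08113104] t [-0.03278272 -0.02886875  0.10715874  0.10808698]
grip 0.02 [-0.06864464 -0.06540405 -0.03648996 -0.02078594]
grip 0.04 [-0.06944175 -0.06651809 -0.03873472 -0.0369373 ]
grip 0.06 [-0.07002408 -0.06871187 -0.04008397 -0.03844145]
grip 0.08 [-0.07167871 -0.07083467 -0.04261112 -0.03893674]
stub 0.03539095247296076 0.05425753466506211
side0 ((514.2415771484375, -257.9034423828125), (30.860885620117188, 60.50812911987305), 83.58509826660156)
s [-0.08716156 -0.08592296  0.07805123  0.08779927] t [-0.02735623 -0.02706707  0.11197017  0.11582404]
grip 0.02 [-0.06938264 -0.06930956 -0.03977496 -0.03821803]
grip 0.04 [-0.07173087 -0.07126055 -0.04196078 -0.0408073 ]
grip 0.06 [-0.07496711 -0.07335257 -0.04404128 -0.04324169]
grip 0.08 [-0.07789559 -0.07557012 -0.04722102 -0.04515493]
stub 0.030489124988045013 0.05110532642635035
(array([-0.10014465,  0.46261977]), 91) (array([-0.1228921 ,  0.71285397]), 84) (array([0.10654107, 0.00604432]), 102) (array([0.11776389, 0.16595288]), 204)
```

```bash
cat > pl.py <<'E'
import sys
from h import *
from scipy.spatial.transform import Rotation as Ro
# usage: pl.py x y z yaw  -> rows to target with tool down
def plan(t,yaw,lim=0.9,maxrows=5):
    s=r.get_state();p=np.array(s['tcp_pos']);R=Ro.from_euler('xyz',s['eef_rot'],degrees=True)
    T=Ro.from_euler('xyz',[180,0,yaw],degrees=True);t=np.array(t)
    print('t',s['time_s'],'pos',p.round(4),'rot',np.round(s['eef_rot'],2),'F',np.round(s['contact_force'],1),'w',round(s['gripper_width']*1000,1),'d',(t-p).round(4))
    for i in range(maxrows):
        d=R.inv().apply(t-p)/.04; w=(R.inv()*T).as_rotvec(degrees=True)/8
        k=max(abs(d).max(),abs(w).max())/lim
        if max(abs(d).max(),abs(w).max())<.01: break
        fd=min(1,lim/max(abs(d).max(),1e-9)) ; fw=min(1,lim/max(abs(w).max(),1e-9))
        d=(d*fd).round(2);w=(w*fw).round(2);print(d.tolist(),w.tolist())
        p=p+R.apply(d*.04);R=R*Ro.from_rotvec(w*8,degrees=True)
if __name__=='__main__':
    a=[float(x) for x in sys.argv[1:]];plan(a[:3],a[3],*( [a[4]] if len(a)>4 else []))
E
python3 pl.py .522 -.2566 .22 -5.6 1.0
```

```text
t 0.15 pos [ 0.6747 -0.      0.2428] rot [ 1.7993e+02 -1.0000e-02 -9.0000e+01] F [-0.2 -0.1 -0.2] w 87.6 d [-0.1527 -0.2566 -0.0228]
[1.0, 0.59, 0.09] [0.0, 0.0, -1.0]
[1.0, 0.8, 0.1] [0.0, 0.0, -1.0]
[0.94, 1.0, 0.11] [0.0, 0.0, -1.0]
[0.7, 1.0, 0.09] [0.0, 0.0, -1.0]
[0.52, 1.0, 0.09] [0.0, 0.0, -1.0]
```

Request:
apply_moves --targets '[[[1.0,0.6,0.1],[0,0,-1],87],[[1.0,0.8,0.1],[0,0,-1],87],[[0.9,1.0,0.1],[0,0,-1],87],[[0.7,1.0,0.1],[0,0,-1],87],[[0.5,1.0,0.1],[0,0,-1],87]]'

```text
time_s: 0.65
tcp_pos: [0.5496, -0.2081, 0.2203]
eef_rot: [179.8, 0.1, -48.2]
contact_force: [-0.0, -0.5, -0.3]
gripper_width: 0.0869
```

```bash
python3 pl.py .522 -.2566 .22 -5.6 1.0
```

```text
t 0.65 pos [ 0.5496 -0.2081  0.2203] rot [ 1.7984e+02  1.2000e-01 -4.8220e+01] F [-0.  -0.5 -0.3] w 86.9 d [-0.0276 -0.0485 -0.0003]
[0.34, 1.0, 0.01] [0.0, 0.0, -1.0]
[0.06, 0.33, -0.0] [0.0, 0.01, -1.0]
[-0.0, 0.0, -0.0] [0.0, 0.0, -1.0]
[-0.0, 0.0, -0.0] [0.0, 0.01, -1.0]
[-0.0, 0.0, -0.0] [0.01, 0.0, -1.0]
```

Request:
apply_moves --targets '[[[0.3,1.0,0],[0,0,-1],87],[[0,0.3,0],[0,0,-1],87],[[0,0,0],[0,0,-1],87],[[0,0,0],[0,0,-1],87],[[0,0,0],[0,0,-1],87]]'

```text
time_s: 1.15
tcp_pos: [0.5128, -0.2599, 0.219]
eef_rot: [180.0, 0.4, -7.0]
contact_force: [-0.7, 0.5, 0.5]
gripper_width: 0.0873
```

```bash
python3 pl.py .522 -.2566 .22 -5.6 1.0
python3 - <<'E'
from h import *
for n in('scene','side','wrist'):
    c,s=cap(n,n+'1')
E
```

```text
t 1.15 pos [ 0.5128 -0.2599  0.219 ] rot [179.99   0.39  -6.98] F [-0.7  0.5  0.5] w 87.3 d [0.0092 0.0033 0.001 ]
[0.22, -0.11, -0.03] [0.0, 0.05, -0.17]
```

View pics/wrist1.png

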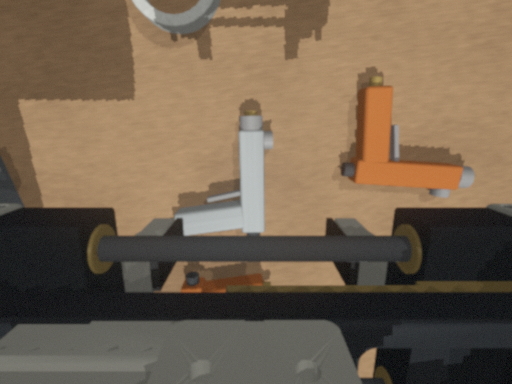

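View pics/scene1.png

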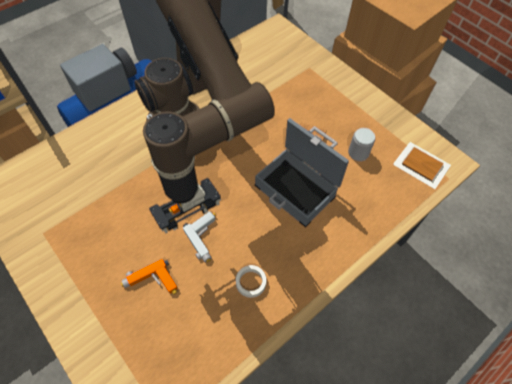

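```bash
cat >> h.py <<'E'
def wristw(c):
    from scipy.spatial.transform import Rotation as Ro
    z=c['z_map'];v,u=np.mgrid[0:384,0:512]
    P=np.stack([(u-c['cx'])/c['fx']*z,-(v-c['cy'])/c['fy']*z,-z,np.ones_like(z)],-1)
    T=np.eye(4);T[:3,:3]=Ro.from_euler('xyz',c['rot'],degrees=True).as_matrix();T[:3,3]=c['pos']
    return (P@(T@c['mount']).T)[...,:3]
E
python3 - <<'E'
from h import *
c=load('wrist1');W=wristw(c);hsv=cv2.cvtColor(c['img'],cv2.COLOR_BGR2HSV)
roi=np.zeros((384,512),bool);roi[100:236,165:290]=1
m=roi&(W[...,2]>.022)&(W[...,2]<.045)&(c['z_map']>0)
Q=W[m];print(len(Q),np.median(Q[:,2]))
for v in range(100,236,8):
    row=W[v][(m[v])&(np.arange(512)>225)];
    if len(row): print(v,row[:,0].mean().round(4),row[:,1].min().round(4),row[:,1].max().round(4))
b=Q[(Q[:,0]>.49)&(Q[:,0]<.54)]; print(cv2.minAreaRect((b[:,:2]*1000).astype(np.float32)))
print(Q.min(0),Q.max(0))
lo=W[roi&(W[...,2]>.006)&(W[...,2]<.045)];print(lo.min(0),lo.max(0))
g=W[roi&(W[...,2]>.026)&(W[...,2]<.045)&(W[...,1]>-.225)];print('grip',g.min(0),g.max(0))
E
```

```text
4486 0.030406846308931923
116 0.5836 -0.2778 -0.2543
124 0.5747 -0.2767 -0.2531
132 0.5654 -0.2852 -0.2496
140 0.5557 -0.2875 -0.2485
148 0.5472 -0.2756 -0.2471
156 0.5377 -0.2745 -0.2471
164 0.528 -0.2746 -0.2457
172 0.5182 -0.2735 -0.2443
180 0.5084 -0.2723 -0.2428
188 0.4982 -0.2711 -0.2428
196 0.4883 -0.2699 -0.2218
204 0.478 -0.2687 -0.2279
212 0.4685 -0.2675 -0.22
220 0.4578 -0.2663 -0.218
228 0.4467 -0.265 -0.2167
((515.0162963867188, -240.8455810546875), (68.95054626464844, 49.964046478271484), 89.97962188720703)
[ 0.43339262 -0.28854392  0.02200129] [ 0.59093216 -0.15331235  0.03380471]
[ 0.43046088 -0.28899899  0.00610266] [ 0.59093216 -0.14375118  0.03380471]
grip [ 0.44608462 -0.22495354  0.02600753] [ 0.47875053 -0.15331235  0.03296814]
```

```bash
python3 pl.py .520 -.2587 .06 -6 1.0
```

```text
t 1.3 pos [ 0.5132 -0.2595  0.219 ] rot [179.99   0.39  -7.46] F [-0.8  0.3  0.4] w 87.2 d [ 0.0068  0.0008 -0.159 ]
[0.05, -0.01, 1.0] [0.0, 0.05, -0.18]
[0.04, -0.01, 1.0] [0.0, -0.0, -0.0]
[0.04, -0.01, 1.0] [0.0, -0.0, -0.0]
[0.04, -0.01, 0.98] [0.0, -0.0, -0.0]
```

Request:
apply_moves --targets '[[[0.15,0,1.0],[0,0.05,-0.18],70],[[0.02,0,1.0],[0,0,0],70],[[0,0,1.0],[0,0,0],70],[[0,0,0.8],[0,0,0],70],[[0,0,0],[0,0,0],70]]'

```text
time_s: 1.8
tcp_pos: [0.5226, -0.2605, 0.0648]
eef_rot: [179.9, -0.4, -7.3]
contact_force: [-0.0, 0.1, -0.8]
gripper_width: 0.0701
```

```bash
python3 pl.py .520 -.2587 .021 -6 .5
```

```text
t 1.8 pos [ 0.5226 -0.2605  0.0648] rot [179.94  -0.39  -7.27] F [-0.   0.1 -0.8] w 70.1 d [-0.0026  0.0018 -0.0438]
[-0.04, -0.02, 0.5] [0.01, -0.05, -0.16]
[-0.03, -0.01, 0.5] [-0.0, 0.0, 0.0]
[-0.0, -0.01, 0.09] [-0.0, 0.0, 0.0]
```

Request:
apply_moves --targets '[[[-0.05,-0.02,0.5],[0,-0.05,-0.18],70],[[0,0,0.45],[0,0,0],70],[[0,0,0.1],[0,0,0],70],[[0,0,0],[0,0,0],70]]'

```text
time_s: 2.2
tcp_pos: [0.5241, -0.2599, 0.0263]
eef_rot: [179.9, -0.2, -6.3]
contact_force: [-0.4, 0.5, 1.0]
gripper_width: 0.07
```

```bash
python3 pl.py .520 -.2587 .021 -6 .5
```

```text
t 2.2 pos [ 0.5241 -0.2599  0.0263] rot [ 1.7985e+02 -1.7000e-01 -6.2800e+00] F [-0.4  0.5  1. ] w 70.0 d [-0.0041  0.0012 -0.0053]
[-0.11, -0.02, 0.13] [0.02, -0.02, -0.04]
```

Request:
apply_moves --targets '[[[-0.1,-0.02,0.13],[0,0,0],60],[[0,0,0.03],[0,0,0],45],[[0,0,0],[0,0,0],20],[[0,0,0],[0,0,0],20],[[0,0,0],[0,0,0],20]]' --squeeze 45

```text
time_s: 2.7
tcp_pos: [0.5227, -0.2591, 0.0243]
eef_rot: [179.8, -0.6, -6.4]
contact_force: [0.8, -0.2, 0.5]
gripper_width: 0.0355
```

```bash
python3 pl.py .520 -.2587 .18 -6
```

```text
t 2.7 pos [ 0.5227 -0.2591  0.0243] rot [179.82  -0.57  -6.38] F [ 0.8 -0.2  0.5] w 35.5 d [-0.0027  0.0004  0.1557]
[-0.01, 0.0, -0.9] [0.02, -0.07, -0.05]
[-0.01, 0.0, -0.9] [0.0, -0.0, 0.0]
[-0.02, 0.0, -0.9] [0.0, -0.0, 0.0]
[-0.01, 0.0, -0.9] [0.0, -0.0, 0.0]
[-0.01, 0.0, -0.29] [0.0, -0.0, 0.0]
```

Request:
apply_moves --targets '[[[0,0,0.08],[0,-0.07,0],20],[[0,0,0],[0,0,0],20],[[0,0,0],[0,0,0],20]]' --squeeze 45

```text
time_s: 3.0
tcp_pos: [0.5231, -0.2589, 0.0229]
eef_rot: [179.8, -0.0, -6.4]
contact_force: [0.1, -0.8, -1.2]
gripper_width: 0.0299
```

Request:
apply_moves --targets '[[[0,0,-0.3],[0,0,0],20],[[0,0,-0.8],[0,0,0],20],[[0,0,-1],[0,0,0],20],[[0,0,-1],[0,0,0],20],[[0,0,-1],[0,0,0],20]]'

```text
time_s: 3.5
tcp_pos: [0.5176, -0.2573, 0.1855]
eef_rot: [179.9, 1.1, -6.5]
contact_force: [1.5, -0.0, -3.5]
gripper_width: 0.0298
```

```bash
python3 pl.py .54 -.12 .2 6.4 1
python3 - <<'E'
from h import *
for n in('scene','wrist','side'):
    c,s=cap(n,n+'2')
cv2.imwrite('pics/c2.png',np.hstack([cv2.resize(load('side2')['img'][80:330,200:400],(400,500)),cv2.resize(load('wrist2')['img'][60:260,160:320],(400,500))]))
E
```

```text
t 3.5 pos [ 0.5176 -0.2573  0.1855] rot [179.93   1.08  -6.48] F [ 1.5 -0.  -3.5] w 29.8 d [0.0224 0.1373 0.0145]
[0.05, -1.0, -0.11] [-0.0, 0.08, -1.0]
[0.19, -1.0, -0.11] [-0.01, 0.05, -0.61]
[0.28, -1.0, -0.1] [0.0, 0.0, -0.0]
[0.11, -0.41, -0.05] [0.0, 0.0, -0.0]
```

View pics/c2.png

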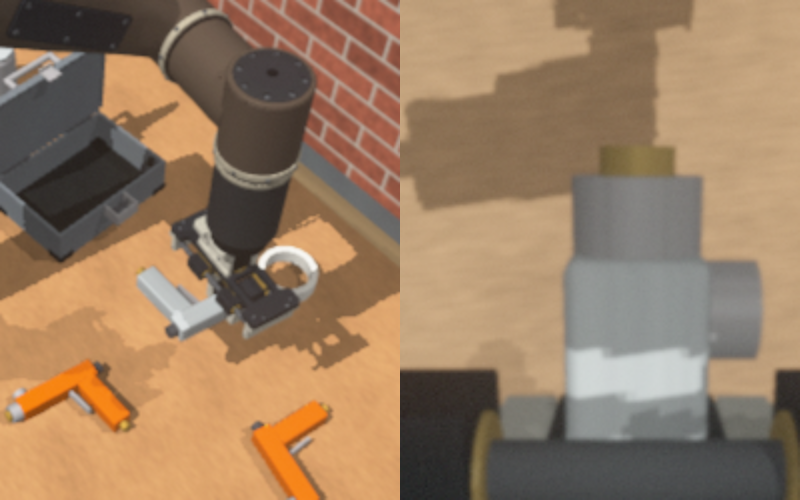

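Run:
```python
from h import *
c=load('wrist2');c['rot']=[0,0,0];c['pos']=[0,0,0];T=wristw(c)
roi=np.zeros((384,512),bool);roi[110:236,215:320]=1
m=roi&(c['z_map']>0)&(c['z_map']<.25)&(T[...,2]<.03)&(T[...,2]>-.03)&(T[...,0]>.02)
Q=T[m];print('tool-frame',np.percentile(Q,[0,1,99,100],axis=0).round(4))
for a in np.arange(.03,.1,.006):
    q=Q[(Q[:,0]>=a)&(Q[:,0]<a+.006)]
    if len(q): print(a.round(3),q[:,1].min().round(4),q[:,1].max().round(4),np.percentile(q[:,2],10).round(4),len(q))
```

```text
tool-frame [[ 0.02   -0.0137 -0.0098]
 [ 0.0205 -0.0127 -0.009 ]
 [ 0.0671  0.0267  0.0048]
 [ 0.0676  0.0276  0.0177]]
0.03 -0.0133 0.0276 -0.0084 901
0.036 -0.0137 0.0276 -0.0084 967
0.042 -0.0136 0.0274 -0.0079 830
0.048 -0.0122 0.0149 -0.007 623
0.054 -0.012 0.0153 -0.0069 652
0.06 -0.0118 0.0152 -0.0061 474
0.066 -0.0062 0.0094 -0.0007 124
```

```bash
cat > cf.py <<'E'
from h import *
def fitcase(A):
    out=[]
    def fl(m,i,j):
        P=A[m]
        if len(P)<15: return (np.array([np.nan]*2),0)
        for _ in range(6):
            f=np.polyfit(P[:,i],P[:,j],1);d=abs(np.polyval(f,P[:,i])-P[:,j]);P=P[d<max(2*np.median(d),.004)]
        return f.round(4),len(P)
    return [fl((A[:,0]<.46)&(A[:,1]<.21)&(A[:,1]>.07),1,0),fl((A[:,0]>.68)&(A[:,1]>.1)&(A[:,1]<.22),1,0),fl((A[:,1]<.085)&((A[:,0]<.55)|(A[:,0]>.615))&(A[:,0]<.69)&(A[:,0]>.47),0,1),fl((A[:,1]>.215)&(A[:,1]<.26)&(A[:,0]<.68)&(A[:,0]>.45),0,1)]
def show(W,z,lab):
    m=(W[...,2]>0.066)&(W[...,2]<0.076)&(z>0)&(W[...,0]>.43)&(W[...,0]<.71)&(W[...,1]<.25)&(W[...,1]>.04);A=W[m]
    L,R,F,B=fitcase(A)
    print(lab,L,R,F,B,'x@.15',np.polyval(L[0],.15).round(4),np.polyval(R[0],.15).round(4),'y@.571',np.polyval(F[0],.571).round(4),np.polyval(B[0],.571).round(4),'z',np.median(A[:,2]).round(4))
if __name__=='__main__':
    for n in('scene1','side1','scene2','side2'):
        c=load(n);show(allw(c),c['z_map'],n)
    for n in('scene1','side1'):
        c=load(n);A=allw(c)
        m=(A[...,2]>0.027)&(A[...,2]<0.034)&(c['z_map']>0)&(A[...,0]>.48)&(A[...,0]<.545)&(A[...,1]<-.21)&(A[...,1]>-.3)
        print(n,cv2.minAreaRect((A[m][:,:2]*1000).astype(np.float32)))
E
python3 cf.py
```

```text
scene1 (array([-0.0906,  0.4645]), 51) (array([-0.1111,  0.7129]), 57) (array([0.1048, 0.0095]), 72) (array([0.1084, 0.1734]), 135) x@.15 0.4509 0.6962 y@.571 0.0693 0.2353 z 0.0705
side1 (array([-0.0963,  0.4619]), 64) (array([-0.103 ,  0.7072]), 44) (array([0.11  , 0.0036]), 73) (array([0.1094, 0.1711]), 113) x@.15 0.4475 0.6918 y@.571 0.0664 0.2336 z 0.0698
scene2 (array([-0.098 ,  0.4662]), 54) (array([-0.1045,  0.7117]), 55) (array([0.1078, 0.0076]), 74) (array([0.1095, 0.1713]), 105) x@.15 0.4515 0.696 y@.571 0.0692 0.2338 z 0.0703
side2 (array([-0.1027,  0.4629]), 64) (array([-0.1114,  0.7094]), 51) (array([0.1153, 0.0008]), 65) (array([0.1004, 0.1745]), 127) x@.15 0.4475 0.6927 y@.571 0.0666 0.2318 z 0.0701
scene1 ((509.1712341308594, -251.72125244140625), (43.43867492675781, 77.65867614746094), 65.60254669189453)
side1 ((511.84698486328125, -257.7366943359375), (32.109153747558594, 66.16194915771484), 84.29842376708984)
```

Request:
apply_moves --targets '[[[0,-1.0,-0.3],[0,0.08,-1],20],[[0.0,-1.0,-0.4],[0,0.05,-0.6],20],[[0,-1,-0.4],[0,0,0],20],[[-0.4,-1,-0.3],[0,0,0],20],[[-0.6,-1,0],[0,0,0],20]]'

```text
time_s: 4.15
tcp_pos: [0.4665, -0.0607, 0.238]
eef_rot: [-179.9, 0.3, 6.3]
contact_force: [-0.3, 1.7, -3.4]
gripper_width: 0.0297
```

```bash
python3 pl.py .46 .03 .23 6.4 1
```

```text
t 4.15 pos [ 0.4665 -0.0607  0.238 ] rot [-179.93    0.32    6.33] F [-0.3  1.7 -3.4] w 29.7 d [-0.0065  0.0907 -0.008 ]
[0.04, -1.0, 0.09] [-0.01, 0.04, -0.01]
[0.04, -1.0, 0.09] [0.0, 0.0, 0.0]
[0.01, -0.27, 0.02] [0.0, 0.0, 0.0]
```

Request:
apply_moves --targets '[[[0,-1.0,0],[0,0.04,0],20],[[0,-1,0],[0,0,0],20],[[0,-0.6,0],[0,0,0],20],[[0,0,0],[0,0,0],20],[[0,0,0],[0,0,0],20]]'

```text
time_s: 4.65
tcp_pos: [0.446, 0.0486, 0.2335]
eef_rot: [-179.9, 0.5, 6.5]
contact_force: [0.1, 0.4, -3.6]
gripper_width: 0.0295
```

Run:
```python
from cf import *
c,s=cap('wrist','wrist3');c=load('wrist3');W=wristw(c);print(s['tcp_pos'],s['eef_rot'],s['qd'].round(1));show(W,c['z_map'],'w')
```

```text
[0.44601325 0.04855712 0.23354482] [-179.89802351    0.54105859    6.54871001] [ 1.4  0.2 -0.7 -0.3  0.3 -0.7]
w (array([-0.1123,  0.4645]), 691) (array([nan, nan]), 0) (array([0.11 , 0.004]), 278) (array([0.1165, 0.1651]), 1599) x@.15 0.4477 nan y@.571 0.0668 0.2316 z 0.0706
```

View pics/wrist3.png

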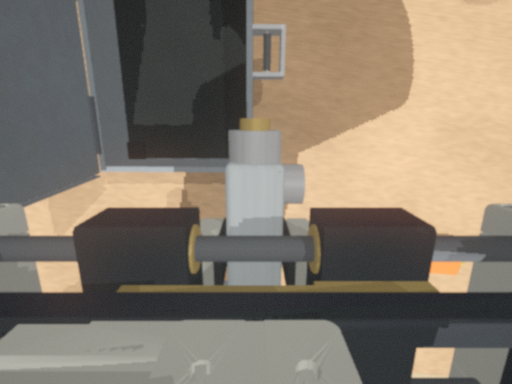

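```bash
python3 - <<'E'
from h import *
yaw=np.radians(6.35);c0=np.array([.570,.1495])
ax=np.array([np.cos(yaw),np.sin(yaw)]);ay=np.array([-ax[1],ax[0]])
c=load('side2');W=allw(c)
X=(W[...,:2]-c0)@ax;Y=(W[...,:2]-c0)@ay;Z=W[...,2]
for z in np.arange(.08,.26,.02):
    m=(abs(X)<.12)&(Y>.05)&(Y<.14)&(Z>z)&(Z<z+.02)&(c['z_map']>0)
    if m.sum(): print(z.round(2),m.sum(),np.percentile(Y[m],[1,50,99]).round(4))
m=(abs(X)<.06)&(Y>.112)&(Y<.17)&(Z>.18)&(Z<.28)&(c['z_map']>0)
print('handle',np.percentile(X[m],[2,98]),np.percentile(Y[m],[5,50,95]),np.percentile(Z[m],[5,50,95]))
E
python3 pl.py .594 .117 .15 6.35 .9
```

```text
0.08 203 [0.0806 0.0851 0.0897]
0.1 194 [0.0802 0.0848 0.0906]
0.12 217 [0.0783 0.0837 0.0884]
0.14 205 [0.0783 0.0829 0.0873]
0.16 234 [0.0769 0.0825 0.0874]
0.18 217 [0.077  0.0815 0.0864]
0.2 247 [0.0747 0.0809 0.1273]
0.22 271 [0.0756 0.082  0.1331]
0.24 228 [0.0586 0.0785 0.0891]
handle [-0.05164005  0.04980329] [0.11538802 0.12385207 0.13210333] [0.21875258 0.22546408 0.23031354]
t 4.7 pos [0.4461 0.0482 0.2335] rot [-179.9     0.55    6.5 ] F [ 0.1  0.9 -3.3] w 29.7 d [ 0.1479  0.0688 -0.0835]
[0.9, -0.3, 0.47] [-0.01, 0.07, 0.02]
[0.9, -0.3, 0.49] [-0.0, -0.0, -0.0]
[0.9, -0.3, 0.49] [-0.0, -0.0, -0.0]
[0.9, -0.3, 0.48] [-0.0, -0.0, -0.0]
[0.27, -0.1, 0.15] [-0.0, -0.0, -0.0]
```

Request:
apply_moves --targets '[[[0.9,-0.2,0.2],[0,0.05,0],20],[[0.9,-0.2,0.3],[0,0,0],20],[[0.9,-0.2,0.3],[0,0,0],20],[[0.9,-0.2,0.3],[0,0,0],20],[[0.2,-0.2,0.2],[0,0,0],20]]'

```text
time_s: 5.2
tcp_pos: [0.5966, 0.1004, 0.1778]
eef_rot: [-179.9, 0.2, 6.1]
contact_force: [-0.4, 0.2, -3.8]
gripper_width: 0.0299
```

```bash
python3 pl.py .594 .116 .13 6.35 .5
```

```text
t 5.2 pos [0.5966 0.1004 0.1778] rot [-179.91    0.21    6.14] F [-0.4  0.2 -3.8] w 29.9 d [-0.0026  0.0156 -0.0478]
[-0.01, -0.16, 0.5] [-0.01, 0.03, -0.03]
[-0.01, -0.17, 0.5] [-0.0, -0.0, 0.0]
[-0.0, -0.06, 0.2] [-0.0, -0.0, 0.0]
```

Request:
apply_moves --targets '[[[-0.02,-0.16,0.5],[0,0.03,0],20],[[0,-0.17,0.5],[0,0,0],20],[[0,-0.05,0.2],[0,0,0],20],[[0,0,0],[0,0,0],20]]'

```text
time_s: 5.6
tcp_pos: [0.5939, 0.1114, 0.1229]
eef_rot: [179.9, 0.5, 5.8]
contact_force: [-0.8, 0.3, -3.4]
gripper_width: 0.0299
```

```bash
python3 pl.py .594 .116 .06 6.35 .5;python3 - <<'E'
from h import *
cap('side','side4');cap('scene','scene4');cap('wrist','wrist4')
cv2.imwrite('pics/c4.png',np.hstack([cv2.resize(load('side4')['img'][70:270,150:310],(400,500)),cv2.resize(load('scene4')['img'][110:260,220:380],(400,500))]))
E
```

```text
t 5.6 pos [0.5939 0.1114 0.1229] rot [179.89   0.45   5.78] F [-0.8  0.3 -3.4] w 29.9 d [ 0.0001  0.0046 -0.0629]
[0.01, -0.04, 0.5] [0.01, 0.06, -0.07]
[0.0, -0.04, 0.5] [0.0, -0.0, -0.0]
[0.01, -0.03, 0.5] [0.0, -0.0, -0.0]
[-0.0, -0.01, 0.07] [0.0, -0.0, -0.0]
```

View pics/c4.png

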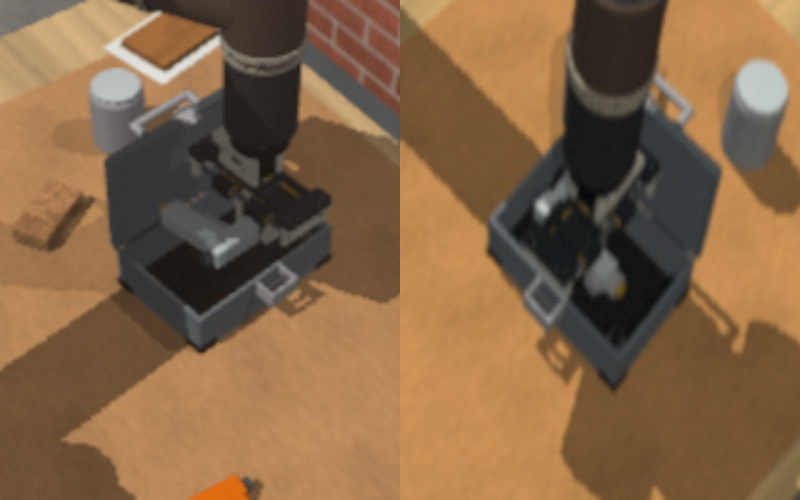

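View pics/wrist4.png

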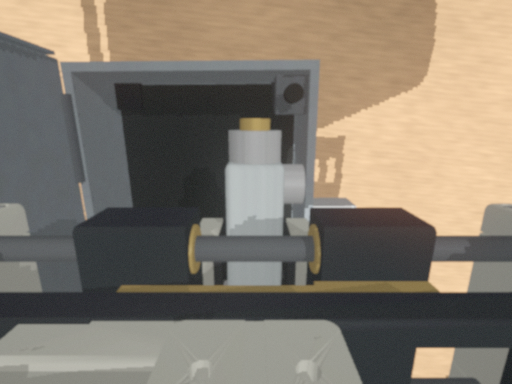

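```bash
python3 - <<'E'
from cf import *
c=load('wrist4');W=wristw(c);show(W,c['z_map'],'w')
m=(W[...,0]>.64)&(W[...,0]<.69)&(W[...,1]>.08)&(W[...,1]<.115)&(W[...,2]>.035)&(W[...,2]<.08)&(c['z_map']>0)
P=W[70:115,265:310].reshape(-1,3);P=P[(P[:,2]>.035)];yaw=np.radians(6.35);ax=np.array([np.cos(yaw),np.sin(yaw)]);ay=np.array([-ax[1],ax[0]])
d=P[:,:2]-[.570,.1495];X=d@ax;Y=d@ay
k=(Y>-.078)&(X<.118);print('bracket',X[k].min(),X[k].max(),Y[k].min(),Y[k].max(),np.percentile(P[k][:,2],[5,50,95]))
E
python3 pl.py .586 .115 .06 6.35 .5
```

```text
w (array([nan, nan]), 0) (array([-0.1091,  0.7089]), 2034) (array([0.1117, 0.0033]), 1068) (array([0.1013, 0.1739]), 2275) x@.15 nan 0.6925 y@.571 0.0671 0.2317 z 0.0707
bracket 0.08670349607447735 0.11705410627038985 -0.07797159986542482 -0.04183085471466877 [0.06333915 0.06495103 0.07795862]
t 5.75 pos [0.5952 0.1121 0.1253] rot [179.97   0.23   5.8 ] F [-0.2 -0.1 -3.2] w 29.5 d [-0.0092  0.0029 -0.0653]
[-0.07, -0.03, 0.5] [0.0, 0.03, -0.07]
[-0.07, -0.03, 0.5] [0.0, -0.0, 0.0]
[-0.06, -0.03, 0.5] [0.0, -0.0, 0.0]
[-0.02, -0.01, 0.13] [0.0, -0.0, 0.0]
```

Request:
apply_moves --targets '[[[-0.3,-0.05,0.2],[0,0.03,-0.07],20],[[-0.05,-0.02,0.5],[0,0,0],20],[[0,-0.02,0.5],[0,0,0],20],[[0,0,0],[0,0,0],20]]'

```text
time_s: 6.15
tcp_pos: [0.584, 0.1145, 0.0828]
eef_rot: [-179.8, -0.6, 6.4]
contact_force: [-0.8, -0.9, -3.6]
gripper_width: 0.0297
```

```bash
python3 pl.py .582 .1148 .05 6.35 .5
```

```text
t 6.15 pos [0.584  0.1145 0.0828] rot [-179.84   -0.64    6.37] F [-0.8 -0.9 -3.6] w 29.7 d [-0.002   0.0003 -0.0328]
[-0.03, -0.01, 0.5] [-0.02, -0.08, 0.0]
[-0.02, -0.0, 0.32] [-0.0, -0.0, 0.0]
```

Request:
apply_moves --targets '[[[-0.02,0,0.4],[0,-0.07,0],20],[[-0.02,0,0.4],[0,0,0],20],[[0,0,0],[0,0,0],20]]'

```text
time_s: 6.45
tcp_pos: [0.5851, 0.1151, 0.0531]
eef_rot: [-179.7, -0.4, 6.4]
contact_force: [-1.3, 0.4, -3.9]
gripper_width: 0.03
```

```bash
python3 pl.py .582 .1148 .033 6.35 .5
```

```text
t 6.45 pos [0.5851 0.1151 0.0531] rot [-179.73   -0.37    6.4 ] F [-1.3  0.4 -3.9] w 30.0 d [-0.0031 -0.0003 -0.0201]
[-0.08, 0.0, 0.5] [-0.03, -0.05, 0.01]
```

Request:
apply_moves --targets '[[[-0.07,0,0.25],[-0.03,-0.05,0],20],[[0,0,0.15],[0,0,0],20],[[0,0,0.08],[0,0,0],20],[[0,0,0.03],[0,0,0],20]]'

```text
time_s: 6.85
tcp_pos: [0.5839, 0.1153, 0.0332]
eef_rot: [-179.9, -0.1, 6.4]
contact_force: [0.1, -0.3, -3.0]
gripper_width: 0.0297
```

```bash
python3 pl.py .582 .1148 .031 6.35 .5
```

```text
t 6.85 pos [0.5839 0.1153 0.0332] rot [-1.7995e+02 -8.0000e-02  6.4200e+00] F [ 0.1 -0.3 -3. ] w 29.7 d [-0.0019 -0.0005 -0.0022]
[-0.05, 0.01, 0.05] [-0.01, -0.01, 0.01]
```

Request:
apply_moves --targets '[[[0,0,0.04],[0,0,0],20],[[0,0,0.04],[0,0,0],20],[[0,0,0.02],[0,0,0],20]]'

```text
time_s: 7.15
tcp_pos: [0.5843, 0.1156, 0.0294]
eef_rot: [-179.9, -0.1, 6.4]
contact_force: [-0.0, -0.0, -3.3]
gripper_width: 0.0299
```

Request:
apply_moves --targets '[[[0,0,0.04],[0,0,0],20],[[0,0,0.03],[0,0,0],20],[[0,0,0.0],[0,0,0],20]]'

```text
time_s: 7.45
tcp_pos: [0.5846, 0.1158, 0.0293]
eef_rot: [-179.9, -0.2, 6.5]
contact_force: [0.9, -0.3, -2.8]
gripper_width: 0.0297
```

Request:
apply_moves --targets '[[[0,0,0.06],[0,0,0],20],[[0,0,0.05],[0,0,0],20],[[0,0,0.0],[0,0,0],20]]'

```text
time_s: 7.75
tcp_pos: [0.5851, 0.1161, 0.0294]
eef_rot: [-179.9, -0.3, 6.6]
contact_force: [-0.1, 0.0, -4.2]
gripper_width: 0.0298
```

Request:
apply_moves --targets '[[[0,0,0.1],[0,0,0],20],[[0,0,0.05],[0,0,0],20],[[0,0,0.05],[0,0,0],20]]'

```text
time_s: 8.05
tcp_pos: [0.5856, 0.1163, 0.0287]
eef_rot: [-180.0, -0.5, 6.7]
contact_force: [-8.9, 0.5, 19.4]
gripper_width: 0.03
```

Request:
apply_moves --targets '[[[0,0,-0.03],[0,0,0],30],[[0,0,0],[0,0,0],36],[[0,0,0],[0,0,0],37],[[0,0,-0.05],[0,0,0],37],[[0,0,-0.2],[0,0,0],37]]'

```text
time_s: 8.55
tcp_pos: [0.586, 0.1164, 0.0394]
eef_rot: [-180.0, -0.5, 6.7]
contact_force: [-0.6, 0.5, -0.2]
gripper_width: 0.0372
```

Force is back to zero: the gun is down. Rise clear.

Request:
apply_moves --targets '[[[0,0,-0.5],[0,0.05,0],37],[[0,0,-0.8],[0,0,0],37],[[0,0,-1],[0,0,0],37],[[0,0.5,-1],[0,0,0],37],[[0,0.8,-1],[0,0,0],37]]'

```text
time_s: 9.05
tcp_pos: [0.5873, 0.0658, 0.2123]
eef_rot: [179.8, -0.4, 6.9]
contact_force: [1.5, 0.5, -0.6]
gripper_width: 0.037
```

Request:
apply_moves --targets '[[[0,0.8,-0.8],[0,0,0],20],[[0,0.8,-0.8],[0,0,0],0],[[0,0.8,-0.5],[0,0,0],0],[[0,0,0],[0,0,0],0]]'

```text
time_s: 9.45
tcp_pos: [0.6, -0.0351, 0.3105]
eef_rot: [179.8, -1.2, 7.0]
contact_force: [0.3, 0.3, 0.2]
gripper_width: 0.0104
```

```bash
python3 pl.py .582 .1148 .3 6.35 .5;python3 - <<'E'
from h import *
cap('side','side5');cap('scene','scene5')
cv2.imwrite('pics/c5.png',np.hstack([cv2.resize(load('side5')['img'][70:270,150:310],(400,500)),cv2.resize(load('scene5')['img'][110:260,220:380],(400,500))]))
E
```

```text
t 9.45 pos [ 0.6    -0.0351  0.3105] rot [179.79  -1.19   6.95] F [0.3 0.3 0.2] w 10.4 d [-0.018   0.1499 -0.0105]
[0.0, -0.5, 0.03] [0.03, -0.15, 0.08]
[-0.0, -0.5, 0.04] [-0.0, 0.0, -0.0]
[-0.01, -0.5, 0.03] [-0.0, 0.0, -0.0]
[-0.0, -0.5, 0.04] [-0.0, 0.0, -0.0]
[-0.01, -0.5, 0.03] [-0.0, 0.0, -0.0]
```

View pics/c5.png

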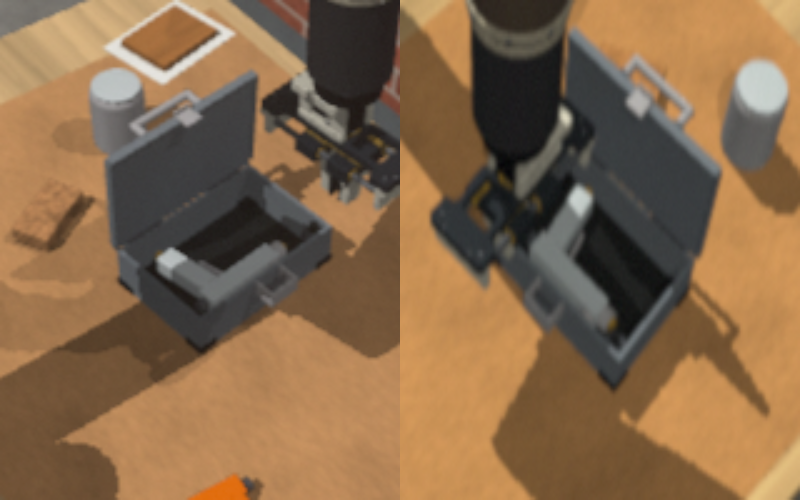

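Run:
```python
from h import *
c=load('side5');W=allw(c);hsv=cv2.cvtColor(c['img'],cv2.COLOR_BGR2HSV)
yaw=np.radians(6.35);ax=np.array([np.cos(yaw),np.sin(yaw)]);ay=np.array([-ax[1],ax[0]])
d=W[...,:2]-[.570,.1495];X=d@ax;Y=d@ay
m=(abs(X)<.112)&(abs(Y)<.074)&(W[...,2]>.028)&(W[...,2]<.06)&(c['z_map']>0)
for a in np.arange(-.11,.11,.02):
    for y0,y1 in((-.06,-.02),(-.02,.03),(.03,.075)):
        k=m&(X>=a)&(X<a+.02)&(Y>y0)&(Y<y1)
        if k.sum()>8: print(a.round(2),y0,k.sum(),np.percentile(W[k][:,2],[50,95]).round(4))
```

```text
-0.09 -0.06 17 [0.0338 0.0373]
-0.09 0.03 11 [0.036  0.0404]
-0.07 -0.06 47 [0.0351 0.0419]
-0.07 -0.02 67 [0.0361 0.0421]
-0.07 0.03 47 [0.0358 0.0407]
-0.05 -0.06 47 [0.0361 0.0406]
-0.05 -0.02 36 [0.0356 0.0401]
-0.05 0.03 13 [0.0351 0.0387]
-0.03 -0.06 43 [0.0357 0.0399]
-0.01 -0.06 38 [0.0363 0.0411]
0.01 -0.06 40 [0.037  0.0406]
0.03 -0.06 39 [0.0358 0.0405]
0.05 -0.06 31 [0.0343 0.0382]
0.07 -0.06 9 [0.0317 0.0339]
```

```bash
python3 pl.py .5506 .3234 .305 6.35 1
```

```text
t 9.55 pos [ 0.5989 -0.0328  0.3074] rot [179.86  -0.98   6.99] F [ 0.1  0.2 -0.7] w 3.3 d [-0.0483  0.3562 -0.0024]
[-0.01, -1.0, 0.0] [0.02, -0.12, 0.08]
[-0.02, -1.0, 0.01] [-0.0, -0.0, 0.0]
[-0.03, -1.0, 0.01] [-0.0, -0.0, 0.0]
[-0.02, -1.0, 0.01] [-0.0, -0.0, 0.0]
[-0.03, -1.0, 0.01] [-0.0, -0.0, 0.0]
```

Request:
apply_moves --targets '[[[-0.05,-1,0],[0,-0.1,0.08],0],[[-0.05,-1,0],[0,0,0],0],[[-0.05,-1,0],[0,0,0],0],[[-0.05,-1,0],[0,0,0],0],[[-0.05,-1,0],[0,0,0],0]]'

```text
time_s: 10.05
tcp_pos: [0.5625, 0.1696, 0.3015]
eef_rot: [179.7, 0.4, 6.0]
contact_force: [-0.0, 1.0, 0.7]
gripper_width: 0.0005
```

```bash
python3 pl.py .5506 .3234 .305 6.35 1
```

```text
t 10.05 pos [0.5625 0.1696 0.3015] rot [179.74   0.36   6.02] F [-0.   1.   0.7] w 0.5 d [-0.0119  0.1538  0.0035]
[0.03, -1.0, -0.03] [0.03, 0.05, -0.04]
[0.03, -1.0, -0.02] [0.0, -0.0, -0.0]
[0.03, -1.0, -0.02] [0.0, -0.0, -0.0]
[0.03, -0.85, -0.02] [0.0, -0.0, -0.0]
```

Request:
apply_moves --targets '[[[0.03,-1,-0.05],[0,0.05,-0.04],0],[[0.03,-1,-0.02],[0,0,0],0],[[0.03,-1,0],[0,0,0],0],[[0.03,-0.9,0],[0,0,0],0],[[0,0,0],[0,0,0],0]]'

```text
time_s: 10.55
tcp_pos: [0.5416, 0.3395, 0.2964]
eef_rot: [179.5, 0.5, 6.9]
contact_force: [-1.1, -0.5, -0.3]
gripper_width: 0.0001
```

```bash
python3 pl.py .5506 .3234 .213 6.35 1
```

```text
t 10.55 pos [0.5416 0.3395 0.2964] rot [179.48   0.51   6.92] F [-1.1 -0.5 -0.3] w 0.1 d [ 0.009  -0.0161 -0.0834]
[0.09, 0.19, 1.0] [0.07, 0.06, 0.07]
[0.09, 0.21, 1.0] [-0.0, 0.0, 0.0]
[0.01, 0.02, 0.09] [-0.0, 0.0, 0.0]
```

Request:
apply_moves --targets '[[[0.1,0,1],[0.07,0.06,0.07],0],[[0.1,0.1,1],[0,0,0],0],[[0,0.1,0.1],[0,0,0],0],[[0,0,0],[0,0,0],0]]'

```text
time_s: 10.95
tcp_pos: [0.5466, 0.3353, 0.2078]
eef_rot: [179.9, 0.2, 6.7]
contact_force: [0.6, 0.1, 0.3]
gripper_width: 0.0005
```

```bash
python3 pl.py .5506 .3234 .213 6.35 1
python3 - <<'E'
from h import *
cap('side','side6')
cv2.imwrite('pics/c6.png',cv2.resize(load('side6')['img'][50:250,130:330],(600,600)))
E
```

```text
t 10.95 pos [0.5466 0.3353 0.2078] rot [179.88   0.22   6.74] F [0.6 0.1 0.3] w 0.5 d [ 0.004  -0.0119  0.0052]
[0.06, 0.31, -0.13] [0.01, 0.03, 0.05]
```

View pics/c6.png

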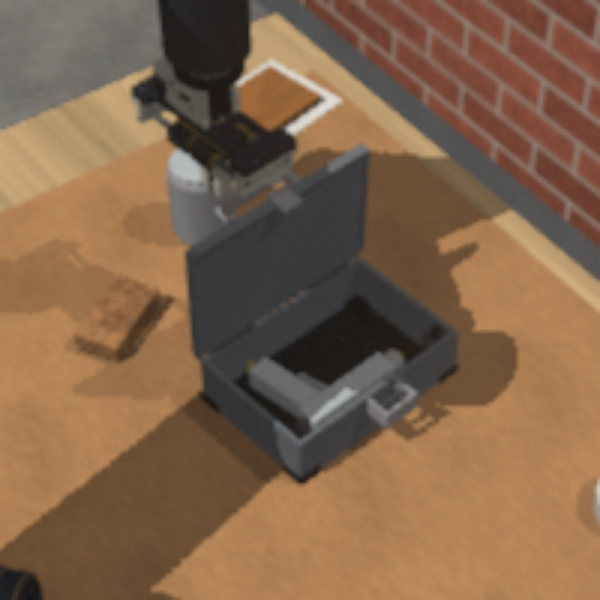

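Request:
apply_moves --targets '[[[0.05,0.5,-0.15],[0,0,0.04],0],[[0.02,0.4,-0.05],[0,0,0],0],[[0,0.3,-0.03],[0,0,0],0],[[0,0.3,-0.03],[0,0,0],0],[[0,0.3,0],[0,0,0],0]]'

```text
time_s: 11.5
tcp_pos: [0.5596, 0.2622, 0.2259]
eef_rot: [-179.8, -0.2, 6.5]
contact_force: [-0.9, 1.0, 0.7]
gripper_width: 0.0005
```

Request:
apply_moves --targets '[[[0,0.3,0],[0,0,0],0],[[0,0.3,0],[0,0,0],0],[[0,0.3,0],[0,0,0],0],[[0,0.3,0],[0,0,0],0]]'

```text
time_s: 11.9
tcp_pos: [0.5654, 0.2095, 0.2259]
eef_rot: [-179.8, -0.2, 6.4]
contact_force: [-1.1, 0.6, -0.1]
gripper_width: 0.0008
```

Run:
```python
from h import *
cap('side','side7');s=r.get_state()
yaw=np.radians(6.35);ay=np.array([-np.sin(yaw),np.cos(yaw)]);print((s['tcp_pos'][:2]-[.570,.1495])@ay,s['tcp_pos'])
cv2.imwrite('pics/c7.png',cv2.resize(load('side7')['img'][50:250,130:330],(600,600)))
```

```text
0.0586642637003913 [0.56532122 0.20800573 0.22599769]
```

View pics/c7.png

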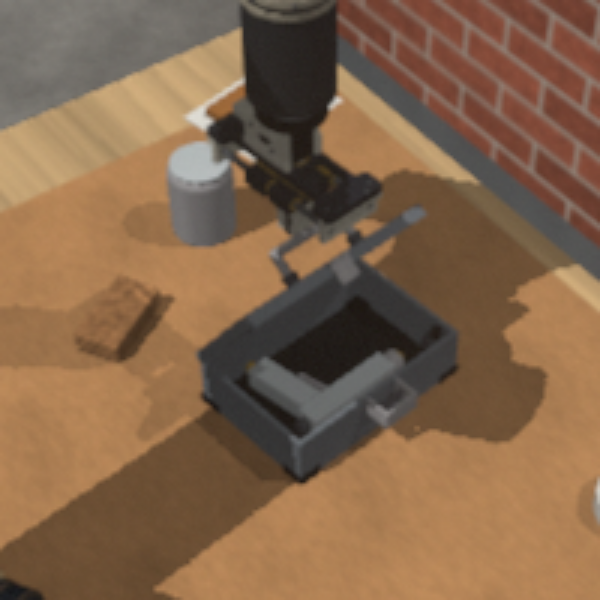

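Request:
apply_moves --targets '[[[0,0.3,0],[0,0,0],0],[[0,0.3,0],[0,0,0],0],[[0,0.2,0],[0,0,0],0],[[0,0,-0.5],[0,0,0],0],[[0,0.2,-0.5],[0,0,0],0]]'

```text
time_s: 12.45
tcp_pos: [0.5687, 0.1626, 0.2632]
eef_rot: [-180.0, 0.2, 6.3]
contact_force: [0.3, -0.3, 1.0]
gripper_width: 0.0004
```

```bash
python3 - <<'E'
from h import *
cap('side','side8');s=r.get_state()
cv2.imwrite('pics/c8.png',cv2.resize(load('side8')['img'][50:250,130:330],(600,600)))
E
# bar near-home target: case (0,-.065+.0035)
python3 pl.py .5768 .0880 .26 6.35 .6
```

```text
t 12.5 pos [0.5699 0.1618 0.2669] rot [-1.7994e+02 -9.0000e-02  6.3300e+00] F [ 1.2 -0.3  3.9] w 0.5 d [ 0.0069 -0.0738 -0.0069]
[-0.01, 0.6, 0.05] [-0.01, -0.01, -0.0]
[-0.01, 0.6, 0.06] [0.0, -0.0, -0.0]
[-0.01, 0.6, 0.06] [0.0, -0.0, -0.0]
[-0.0, 0.05, 0.0] [0.0, -0.0, -0.0]
```

View pics/c8.png

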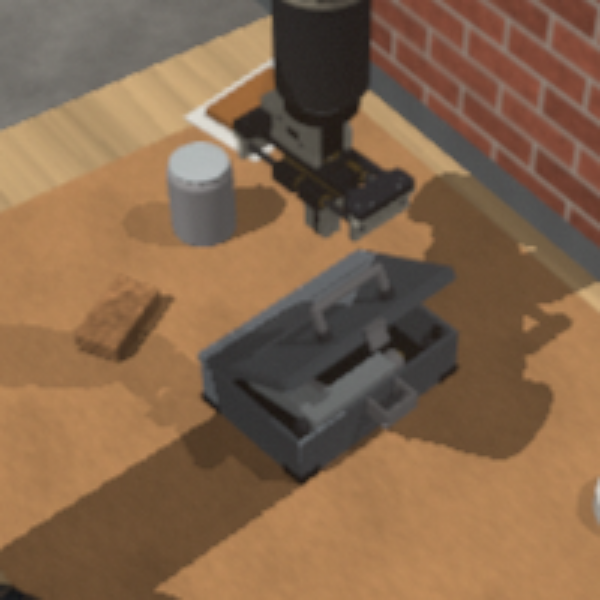

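Lid is sinking. Move over the handle while it settles.

Request:
apply_moves --targets '[[[0,0.6,0],[0,0,0],0],[[0,0.6,0],[0,0,0],0],[[0,0.5,0],[0,0,0],0],[[0,0,0],[0,0,0],0],[[0,0,0],[0,0,0],0]]'

```text
time_s: 13.0
tcp_pos: [0.5785, 0.0904, 0.2684]
eef_rot: [-179.9, -0.3, 6.3]
contact_force: [0.3, 0.8, 0.4]
gripper_width: 0.0003
```

Request:
apply_moves --targets '[[[0,0,0.3],[0,0,0],0],[[0,0,0.3],[0,0,0],0],[[0,0,0.3],[0,0,0],0],[[0,0,0.3],[0,0,0],0],[[0,0,0],[0,0,0],0]]'

```text
time_s: 13.5
tcp_pos: [0.5776, 0.0922, 0.2145]
eef_rot: [-179.9, -0.1, 6.4]
contact_force: [0.4, -0.4, 0.5]
gripper_width: 0.0006
```

```bash
cat > lid.py <<'E'
from h import *
def lid(c,W=None):
    if W is None: W=allw(c)
    yaw=np.radians(6.35);ax=np.array([np.cos(yaw),np.sin(yaw)]);ay=np.array([-ax[1],ax[0]])
    d=W[...,:2]-[.570,.1495];X=d@ax;Y=d@ay;Z=W[...,2]
    m=(abs(X)<.115)&(Y<.07)&(Y>-.08)&(Z<.1)&(Z>.075)&(c['z_map']>0)
    f=np.polyfit(Y[m],Z[m],1);res=np.polyval(f,Y)-Z;m&=abs(res)<.004;f=np.polyfit(Y[m],Z[m],1)
    b=(abs(X)<.03)&(Z>.105)&(Z<.15)&(Y<0)&(Y>-.1)&(c['z_map']>0)
    print('lid angle',-f[0].round(4),'z@-.085',np.polyval(f,-.085).round(4),m.sum(),'bar',b.sum(),np.percentile(Y[b],[5,50,95]).round(4) if b.any() else '',np.percentile(Z[b],[50,95]).round(4) if b.any() else '', 'X',)
if __name__=='__main__':
    import sys
    for n in('side','scene'):
        cap(n,n+sys.argv[1]);lid(load(n+sys.argv[1]))
    cv2.imwrite('pics/c%s.png'%sys.argv[1],np.hstack([cv2.resize(load('side'+sys.argv[1])['img'][100:250,170:290],(400,500)),cv2.resize(load('scene'+sys.argv[1])['img'][130:250,240:340],(400,500))]))
E
python3 lid.py 9;python3 pl.py .5768 .0880 .16 6.35 .6
```

```text
lid angle 0.0715 z@-.085 0.0925 1449 bar 58 [-0.0677 -0.0628 -0.0567] [0.1331 0.1376] X
lid angle 0.0713 z@-.085 0.0934 1246 bar 40 [-0.0637 -0.0605 -0.055 ] [0.1332 0.1383] X
t 13.6 pos [0.5786 0.0923 0.2165] rot [-179.89   -0.28    6.45] F [-0.  -0.4  0.8] w 0.6 d [-0.0018 -0.0043 -0.0565]
[-0.03, 0.04, 0.6] [-0.01, -0.04, 0.01]
[-0.02, 0.05, 0.6] [-0.0, 0.0, 0.0]
[-0.01, 0.01, 0.21] [-0.0, 0.0, 0.0]
```

View pics/c9.png

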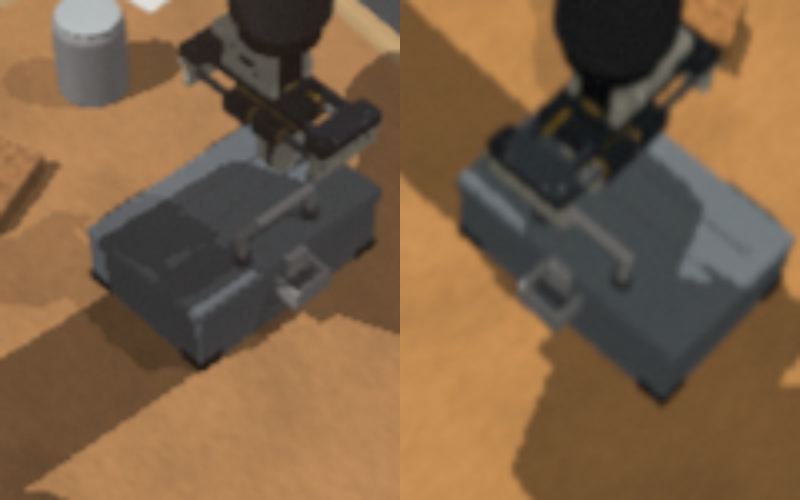

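Request:
apply_moves --targets '[[[-0.03,0.1,0.6],[0,-0.03,0],0],[[0,0.08,0.5],[0,0,0],0],[[0,0,0.2],[0,0,0],0],[[0,0,0],[0,0,0],0]]'

```text
time_s: 14.0
tcp_pos: [0.5808, 0.0861, 0.1661]
eef_rot: [-179.8, -0.4, 6.5]
contact_force: [-0.2, -0.1, 0.3]
gripper_width: 0.0
```

```bash
python3 pl.py .5772 .0855 .154 6.35 .6
```

```text
t 14.0 pos [0.5808 0.0861 0.1661] rot [-179.84   -0.37    6.53] F [-0.2 -0.1  0.3] w 0.0 d [-0.0036 -0.0006 -0.0121]
[-0.09, 0.0, 0.3] [-0.02, -0.05, 0.02]
```

Request:
apply_moves --targets '[[[-0.08,0,0.2],[-0.02,-0.05,0.02],0],[[0,0,0.1],[0,0,0],0],[[0,0,0.1],[0,0,0],0]]'

```text
time_s: 14.3
tcp_pos: [0.5791, 0.0866, 0.152]
eef_rot: [-180.0, -0.2, 6.4]
contact_force: [0.1, -0.3, 1.0]
gripper_width: 0.0
```

Request:
apply_moves --targets '[[[0,0,0.1],[0,0,0],0]]'

```text
time_s: 14.4
tcp_pos: [0.5794, 0.0859, 0.1491]
eef_rot: [180.0, -0.2, 6.4]
contact_force: [-2.9, -7.6, 10.0]
gripper_width: 0.0006
```

Request:
apply_moves --targets '[[[0,0,0.1],[0,0,0],0]]'

```text
time_s: 14.5
tcp_pos: [0.5797, 0.0854, 0.1462]
eef_rot: [179.9, -0.3, 6.5]
contact_force: [-7.0, -1.6, 18.9]
gripper_width: 0.0004
```

Request:
apply_moves --targets '[[[0,0,0.1],[0,0,0],0]]'

```text
time_s: 14.6
tcp_pos: [0.5798, 0.0846, 0.1441]
eef_rot: [179.8, -0.3, 6.5]
contact_force: [-6.9, -4.6, 16.0]
gripper_width: 0.0006
```

Request:
apply_moves --targets '[[[0,0,0.08],[0,0,0],0]]'

```text
time_s: 14.7
tcp_pos: [0.5799, 0.0839, 0.1426]
eef_rot: [179.8, -0.3, 6.5]
contact_force: [-5.8, -2.5, 10.8]
gripper_width: 0.0004
```

Request:
apply_moves --targets '[[[0,0,0.08],[0,0,0],0]]'

```text
time_s: 14.8
tcp_pos: [0.5799, 0.0833, 0.1409]
eef_rot: [179.7, -0.4, 6.6]
contact_force: [-5.0, -1.2, 13.4]
gripper_width: 0.0007
```

Request:
apply_moves --targets '[[[0,0,0.08],[0,0,0],0]]'

```text
time_s: 14.9
tcp_pos: [0.5801, 0.083, 0.1399]
eef_rot: [179.7, -0.4, 6.6]
contact_force: [-10.8, 1.3, 25.3]
gripper_width: 0.0006
```

Request:
apply_moves --targets '[[[0,0,0.08],[0,0,0],0]]'

```text
time_s: 15.0
tcp_pos: [0.5802, 0.083, 0.1397]
eef_rot: [179.7, -0.5, 6.7]
contact_force: [-13.5, 2.2, 28.4]
gripper_width: 0.0006
```

Request:
apply_moves --targets '[[[0,0,0],[0,0,0],0]]'

```text
time_s: 15.1
tcp_pos: [0.58, 0.0831, 0.1415]
eef_rot: [179.7, -0.6, 6.7]
contact_force: [-1.1, 0.2, 0.5]
gripper_width: 0.0006
```

Request:
apply_moves --targets '[[[0,0,-0.15],[0,0.05,0],0],[[0,0,-0.4],[0,0,0],10],[[0,0,-0.4],[0,0,0],30],[[0,0,0],[0,0,0],40],[[0,0,0],[0,0,0],40]]'

```text
time_s: 15.6
tcp_pos: [0.5798, 0.0837, 0.1823]
eef_rot: [179.7, -1.2, 6.7]
contact_force: [0.4, 0.3, -0.6]
gripper_width: 0.0268
```

```bash
python3 lid.py 10;python3 pl.py .5772 .0849 .12 6.35 .6
```

```text
lid angle 0.0022 z@-.085 0.0809 1310 bar 53 [-0.0715 -0.0669 -0.0602] [0.1225 0.1276] X
lid angle -0.0032 z@-.085 0.0808 1098 bar 28 [-0.0683 -0.0646 -0.0594] [0.1236 0.1298] X
t 15.7 pos [0.5798 0.0836 0.182 ] rot [179.7   -1.2    6.72] F [ 0.1  0.2 -0. ] w 34.6 d [-0.0026  0.0013 -0.062 ]
[-0.04, -0.02, 0.6] [0.04, -0.15, 0.05]
[-0.02, -0.01, 0.6] [-0.0, 0.0, -0.0]
[-0.01, -0.01, 0.35] [-0.0, 0.0, -0.0]
```

View pics/c10.png

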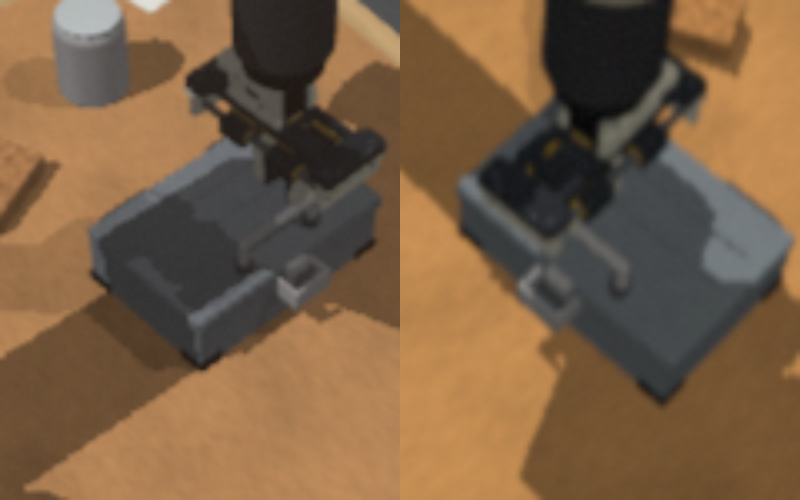

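Request:
apply_moves --targets '[[[-0.05,-0.03,0.5],[0.03,-0.1,0.04],44],[[-0.02,0,0.5],[0,-0.04,0],44],[[0,0,0.35],[0,0,0],44],[[0,0,0.1],[0,0,0],44]]'

```text
time_s: 16.1
tcp_pos: [0.5763, 0.0841, 0.1189]
eef_rot: [179.9, 0.1, 6.3]
contact_force: [-0.1, -0.3, 0.6]
gripper_width: 0.044
```

```bash
python3 pl.py .5772 .0849 .117 6.35 .6
```

```text
t 16.1 pos [0.5763 0.0841 0.1189] rot [1.7994e+02 1.3000e-01 6.3300e+00] F [-0.1 -0.3  0.6] w 44.0 d [ 0.0009  0.0008 -0.0019]
[0.02, -0.02, 0.05] [0.01, 0.02, -0.0]
```

Request:
apply_moves --targets '[[[0,-0.02,0.04],[0,0,0],20],[[0,0,0],[0,0,0],5],[[0,0,0],[0,0,0],5],[[0,0,0],[0,0,0],5],[[0,0,0],[0,0,0],5]]' --squeeze 22

```text
time_s: 16.6
tcp_pos: [0.576, 0.0858, 0.1164]
eef_rot: [-180.0, 0.2, 6.3]
contact_force: [-2.6, 5.4, -1.8]
gripper_width: 0.0114
```

Request:
apply_moves --targets '[[[0,0,0],[0,0,0],5]]'

```text
time_s: 16.7
tcp_pos: [0.5759, 0.086, 0.1167]
eef_rot: [-180.0, 0.2, 6.3]
contact_force: [0.6, -1.6, -1.6]
gripper_width: 0.0111
```

Request:
apply_moves --targets '[[[0,0,-0.03],[0,0,0],5],[[0,0,-0.03],[0,0,0],5]]'

```text
time_s: 16.9
tcp_pos: [0.5759, 0.086, 0.1192]
eef_rot: [-180.0, 0.2, 6.3]
contact_force: [1.7, 0.1, -4.8]
gripper_width: 0.0111
```

Request:
apply_moves --targets '[[[0,0,-0.03],[0,0,0],5]]'

```text
time_s: 17.0
tcp_pos: [0.5758, 0.086, 0.1203]
eef_rot: [-180.0, 0.2, 6.3]
contact_force: [2.1, 0.8, -6.3]
gripper_width: 0.0112
```

Request:
apply_moves --targets '[[[0,0,-0.01],[0,0,0],5]]'

```text
time_s: 17.1
tcp_pos: [0.5758, 0.086, 0.1206]
eef_rot: [-180.0, 0.2, 6.3]
contact_force: [1.7, 0.4, -6.1]
gripper_width: 0.0113
```

Request:
apply_moves --targets '[[[0,0,-0.015],[0,0,0],5]]'

```text
time_s: 17.2
tcp_pos: [0.5758, 0.086, 0.121]
eef_rot: [-180.0, 0.2, 6.3]
contact_force: [2.6, -0.0, -7.4]
gripper_width: 0.0113
```

Request:
apply_moves --targets '[[[0,0,-0.002],[0,0,0],5],[[0,0,-0.002],[0,0,0],5]]'

```text
time_s: 17.4
tcp_pos: [0.5758, 0.086, 0.1208]
eef_rot: [-180.0, 0.2, 6.3]
contact_force: [2.0, 1.1, -6.2]
gripper_width: 0.011
```

Request:
apply_moves --targets '[[[0,0,-0.015],[0,0,0],5],[[0,0,-0.01],[0,0,0],5],[[0,0,-0.005],[0,0,0],5]]'

```text
time_s: 17.7
tcp_pos: [0.5758, 0.086, 0.1217]
eef_rot: [-180.0, 0.2, 6.3]
contact_force: [3.1, 0.4, -7.1]
gripper_width: 0.0109
```

Request:
apply_moves --targets '[[[0,0,-0.008],[0,0,0],5],[[0,0,-0.006],[0,0,0],5],[[0,0,-0.006],[0,0,0],5]]'

```text
time_s: 18.0
tcp_pos: [0.5758, 0.086, 0.1223]
eef_rot: [-180.0, 0.2, 6.3]
contact_force: [1.9, -0.3, -8.0]
gripper_width: 0.011
```

Request:
apply_moves --targets '[[[0,0,-0.006],[0,0,0],5],[[0,0,-0.005],[0,0,0],5],[[0,0,-0.005],[0,0,0],5]]'

```text
time_s: 18.3
tcp_pos: [0.5758, 0.086, 0.1227]
eef_rot: [-180.0, 0.2, 6.3]
contact_force: [3.2, 1.0, -9.0]
gripper_width: 0.011
```

Request:
apply_moves --targets '[[[0,0,0.022],[0,0,0],5],[[0,0,0],[0,0,0],5]]'

```text
time_s: 18.5
tcp_pos: [0.5758, 0.086, 0.1219]
eef_rot: [-180.0, 0.2, 6.3]
contact_force: [2.5, 0.3, -7.2]
gripper_width: 0.0113
```

Request:
apply_moves --targets '[[[0,0,-0.002],[0,0,0],5],[[0,0,-0.003],[0,0,0],5],[[0,0,-0.003],[0,0,0],5]]'

```text
time_s: 18.8
tcp_pos: [0.5758, 0.086, 0.1223]
eef_rot: [-180.0, 0.2, 6.3]
contact_force: [2.8, 0.5, -8.1]
gripper_width: 0.0113
```

```bash
python3 lid.py 11; python3 pl.py .5758 .086 .1217 6.35 .6
```

```text
lid angle 0.0043 z@-.085 0.0808 1028 bar 78 [-0.0873 -0.0733 -0.0443] [0.1259 0.1437] X
lid angle 0.0042 z@-.085 0.0817 1063 bar 18 [-0.0861 -0.0777 -0.0571] [0.1233 0.1405] X
t 18.9 pos [0.5758 0.086  0.1222] rot [-179.95    0.23    6.27] F [ 2.4  0.1 -8.1] w 11.4 d [ 0.     -0.     -0.0005]
[-0.0, 0.0, 0.01] [-0.01, 0.03, -0.01]
```

Request:
apply_moves --targets '[[[0,0,0.022],[0,0,0],5],[[0,0,0],[0,0,0],5]]'

```text
time_s: 19.1
tcp_pos: [0.5758, 0.086, 0.1214]
eef_rot: [-180.0, 0.2, 6.3]
contact_force: [2.0, 0.2, -6.9]
gripper_width: 0.0113
```

Request:
apply_moves --targets '[[[0,0,0],[0,0,0],5],[[0,0,0],[0,0,0],5],[[0,0,0],[0,0,0],5]]'

```text
time_s: 19.4
tcp_pos: [0.5758, 0.086, 0.1215]
eef_rot: [-180.0, 0.2, 6.3]
contact_force: [2.7, 0.6, -7.3]
gripper_width: 0.0111
```

Request:
apply_moves --targets '[[[0,0,0],[0,0,0],5],[[0,0,0],[0,0,0],5],[[0,0,0],[0,0,0],5]]'

```text
time_s: 19.7
tcp_pos: [0.5758, 0.086, 0.1215]
eef_rot: [-180.0, 0.2, 6.3]
contact_force: [3.3, -0.0, -7.9]
gripper_width: 0.0112
```

Request:
apply_moves --targets '[[[0,0,0],[0,0,0],5],[[0,0,0],[0,0,0],5],[[0,0,0],[0,0,0],5]]'

```text
time_s: 20.0
tcp_pos: [0.5759, 0.086, 0.1216]
eef_rot: [-180.0, 0.2, 6.3]
contact_force: [2.4, 0.2, -7.5]
gripper_width: 0.0113
```

Request:
apply_moves --targets '[[[0,0,0],[0,0,0],5],[[0,0,0],[0,0,0],5],[[0,0,0],[0,0,0],5]]'

```text
time_s: 20.3
tcp_pos: [0.5758, 0.0861, 0.1216]
eef_rot: [-179.9, 0.2, 6.3]
contact_force: [2.7, 0.7, -8.2]
gripper_width: 0.0114
```

Request:
apply_moves --targets '[[[0,0,0.05],[0,0,0],5],[[0,0,0.05],[0,0,0],5],[[0,0,0.02],[0,0,0],5]]'

```text
time_s: 20.6
tcp_pos: [0.5759, 0.086, 0.1172]
eef_rot: [-180.0, 0.2, 6.3]
contact_force: [-0.5, 1.4, -2.3]
gripper_width: 0.0116
```

Request:
apply_moves --targets '[[[0,0,0],[0,0,0],20],[[0,0,0],[0,0,0],44],[[0,0,0],[0,0,0],44],[[0,0,0],[0,0,0],44],[[0,0,0],[0,0,0],44]]'

```text
time_s: 21.1
tcp_pos: [0.5767, 0.0859, 0.1191]
eef_rot: [-180.0, 0.1, 6.3]
contact_force: [0.3, 0.3, -0.3]
gripper_width: 0.0422
```

Request:
apply_moves --targets '[[[0,0,-0.3],[0,0,0],44],[[0,0,-0.7],[0,0,0],44],[[0,0,-1],[0,0,0],44],[[0,0.5,-1],[0,0,0],44],[[0,1,-1],[0,0,0],44]]'

```text
time_s: 21.6
tcp_pos: [0.5805, 0.0317, 0.2771]
eef_rot: [179.9, 0.6, 6.5]
contact_force: [1.6, -0.2, 0.3]
gripper_width: 0.0436
```

Request:
apply_moves --targets '[[[0,1,-0.3],[0,0,0],44],[[0,1,0],[0,0,0],44],[[0,0.8,0],[0,0,0],44],[[0,0,0],[0,0,0],44],[[0,0,0],[0,0,0],44]]'

```text
time_s: 22.1
tcp_pos: [0.596, -0.0868, 0.304]
eef_rot: [179.8, -0.4, 6.5]
contact_force: [0.5, 0.3, -1.0]
gripper_width: 0.044
```

```bash
python3 lid.py 12
python3 - <<'E'
from h import *
print(r.get_state()['contact_force'].round(1))
for n in('side','scene'):
    a=load(n+'0')['img'].astype(int);b=load(n+'12')['img'].astype(int)
cv2.imwrite('pics/fin.png',load('side12')['img'])
E
```

```text
lid angle 0.0025 z@-.085 0.0809 1629 bar 55 [-0.0722 -0.0669 -0.0601] [0.1226 0.1291] X
lid angle 0.0016 z@-.085 0.0812 1511 bar 59 [-0.0686 -0.0639 -0.0573] [0.1221 0.1273] X
[-0.4  0.1 -0.9]
```

View pics/fin.png

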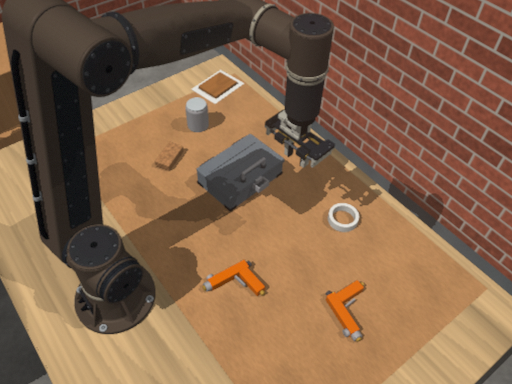

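View pics/c12.png

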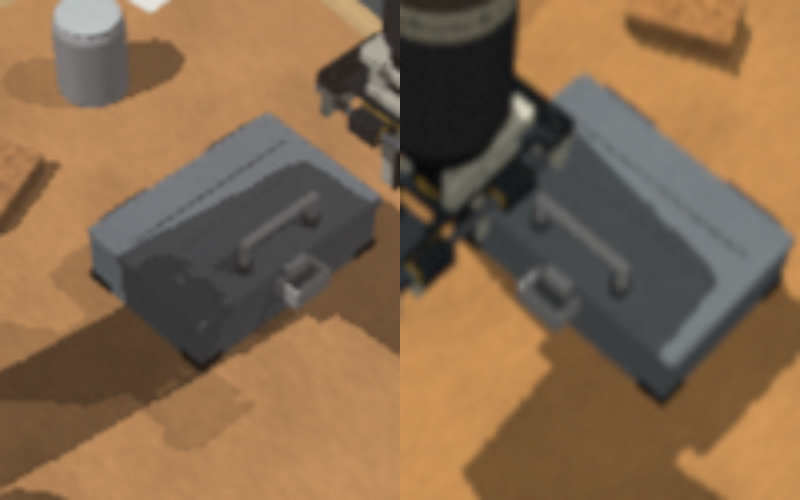

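The lid reads home (0.002 rad in both views) and the handle is free. The tin, tape roll and block stand where they were, so I'm handing in.

```bash
python3 -c "
from plant import r
print(r.close_job())"
```

```text
the job is handed in; nothing more can be done
None
```

The spray gun is in the case and the lid is shut and caught. I handed the job in at about 22 s of the 67 s allowed.

- **Gun:** I took the bare-metal gun, not the two orange painted ones. It lies flat on the case floor. In the side view its top measured about 36–40 mm above the bench, against 38 mm expected.
- **Lid:** I swung it over with the handle and it came to rest 0.071 rad proud. I then pressed it down, reading 28 N at the end. That is more than the 20–23 N you gave for a firm press, so the stop went down on the first press.
- **Tug:** I pulled up on the handle for about 3 s. The readings wandered between about 6 and 9 N. After a correction they ran from 6.9 to 8.2 N for the last 1.2 s. The lid stayed put, reading 0.004 rad during the pull.
- **Final check:** With the handle let go and the arm clear, the lid read 0.002 rad in both camera views, inside the 0.008 rad limit. By eye in the side view, the tin, tape roll and sanding block are where they started; I did not measure them.

The scene camera's positions differed from the side and wrist cameras by about 3–4 mm, so I worked from those two.

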